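# Load two cells into the contact press and hold the contacts down

## Task

Measure the two thick battery cells in the contact press: working outwards from the press head, stand one upright in the carriage pocket nearer the head first, then the other in the pocket nearer the carriage's grip knob, both right down in their pockets, and slide the carriage fully home under the head. Then press the palm knob 22 mm down, so that the groove on the ram comes level with the bushing and the sprung contacts bear on both cells but the ram is not on its stop, and stay there: the program finishes while still holding the knob down. Leave the thin cell and the other things on the bench where they are.

Things in the scene. Friction and masses are not known exactly. Their poses are not given: they have to be found in the camera images.
- cell_a_center (a point): A thick blue-sleeved cylindrical battery cell, 26 mm in diameter and 65.5 mm tall, standing upright on the bench, 70 to 110 g. The point is its centre, 33 mm above its foot and 33 mm below its top; z is its axis. It is the same as the other thick cell; either may go into either pocket.
- cell_b_center (a point): A thick blue-sleeved cylindrical battery cell, 26 mm in diameter and 65.5 mm tall, standing upright on the bench, 70 to 110 g. The point is its centre, 33 mm above its foot and 33 mm below its top; z is its axis. It is the same as the other thick cell; either may go into either pocket.
- pocket_1 (a point): Pocket 1 of the press's white carriage, nearer the press head: round, 28.5 mm wide, 20 mm deep, chamfered. The point is where a seated cell's centre comes to be: on the pocket's axis, 33 mm above its floor, 13 mm above the carriage's top face (50 mm above the bench). Axes: y along the carriage from pocket 1 to pocket 2 and the grip knob, x away from the robot, z up. The carriage slides home towards -y.
- pocket_2 (a point): Pocket 2, the same, 56 mm from pocket 1 along the carriage on the side of the grip knob; same axes.
- carriage_grip (a point): Middle of the black upright cylindrical grip knob on the outer end of the carriage, 18 mm in diameter, its top 14 mm above this point, carriage top face 28 mm below it; 70 mm beyond pocket 2 along the carriage. Same axes as the pockets.
- carriage (a joint): Travel of the carriage along its rails, m: 0 at its outer end, 0.160 fully home against its stop, with the pockets straight under the two contact pins. Starts between 0 and 0.03. About 2 N of friction; it stays where it is left.
- knob_top (a point): Centre of the flat top of the black palm knob (48 mm wide, 22 mm high) on the press's upright ram, 250 mm above the bench at rest; the press's highest point, pushed straight down. Below it the grey C-frame arm, 155 to 185 mm above the bench, 50 mm wide along the carriage, runs from a column behind to 33 mm in front of the ram's axis.
- ram (a joint): How far the ram is pressed down, m: 0 up at rest, 0.027 on its hard stop. Spring return: 5 N starts it, 9 N at 22 mm; the contact pins meet the cells 15 mm down and add about 6 N at 22 mm, so about 15 N holds it there. At 22 mm the dark groove round the steel shaft is level with the top of the bushing. It springs back up when let go.
- pin_1: Sprung brass contact pin, 10 mm wide, under the ram's black contact plate; stands over pocket 1 when the carriage is home. Origin at the middle of its lower face, 110 mm above the bench when the ram is up. Pushed in at 300 N/m after a preload of 1 N.
- pin_2: The same over pocket 2.
- thin_cell_center (a point): A thinner cell of the same height, 18 mm in diameter, standing among the thick ones; not to be tested. The point is its centre.
- screwdriver: Black-handled screwdriver, 170 mm long, lying in front of the press. Leave alone.
- choke: Copper-wound ring choke, 45 mm wide and 20 mm high, lying behind the carriage rails. Leave alone.
- heatsink: Finned aluminium heat sink, 60 x 80 x 30 mm, on the right. Leave alone.
- multimeter: Hand-held multimeter, 85 x 175 x 45 mm, lying on the right. Leave alone.
- capacitor: Black can capacitor, 35 mm wide and 45 mm tall, standing on the left beyond the cells. Leave alone.
- solder_reel: Grey reel, 60 mm wide and 40 mm high, on the left. Leave alone.
Mind the look-alikes: they are no part of the job. What is shaped like the part that bears cell_b_center but pink is not meant.

How it is judged (in metres and radians):
On the way, in this order (a step that is already met when the one before it is completed fails the run):
1. a thick cell stands in the pocket nearer the head and is let go (((distance between cell_a_center and pocket_1 below 0.005 m and angle between cell_a_center's own z axis and vertical below 0.1 rad) or (distance between cell_b_center and pocket_1 below 0.005 m and angle between cell_b_center's own z axis and vertical below 0.1 rad)) and contact force between the fingers and cell_a below 0.2 N and contact force between the fingers and cell_b below 0.2 N), for 0.2 s.
2. then the other thick cell stands in the pocket nearer the grip knob and is let go (all of step 1 and ((distance between cell_a_center and pocket_2 below 0.005 m and angle between cell_a_center's own z axis and vertical below 0.1 rad) or (distance between cell_b_center and pocket_2 below 0.005 m and angle between cell_b_center's own z axis and vertical below 0.1 rad))), for 0.2 s.
3. then the carriage is fully home with both cells seated (((distance between cell_a_center and pocket_1 below 0.005 m and angle between cell_a_center's own z axis and vertical below 0.1 rad) or (distance between cell_b_center and pocket_1 below 0.005 m and angle between cell_b_center's own z axis and vertical below 0.1 rad)) and ((distance between cell_a_center and pocket_2 below 0.005 m and angle between cell_a_center's own z axis and vertical below 0.1 rad) or (distance between cell_b_center and pocket_2 below 0.005 m and angle between cell_b_center's own z axis and vertical below 0.1 rad)) and value of joint carriage above 0.156 m), for 0.2 s.
4. then the palm knob is held about 22 mm down with both contacts bearing on the cells (all of step 3 and value of joint ram between 0.018 and 0.026 m and (contact force between pin_1 and cell_a above 1 N or contact force between pin_1 and cell_b above 1 N) and (contact force between pin_2 and cell_a above 1 N or contact force between pin_2 and cell_b above 1 N) and contact force between any of the fingers, the arm and ram above 2 N), for 0.5 s.
At the end, for the whole second after the job is handed in: Both thick cells are seated upright in the pockets (within 5 mm and 0.1 rad), the carriage is home (beyond 156 of 160 mm), and the robot still pushes on the palm knob (over 2 N), keeping the ram steady 18 to 26 mm down with each pin bearing on its cell (over 1 N) (all of step 4 and velocity of joint ram between -0.02 and 0.02 m/s); the arm keeps its last pose, push and grip.
It fails at once if the thin cell is moved more than 20 mm or knocked over (distance of thin_cell_center from where it was at the start of the episode above 0.02 m or angle between thin_cell_center's own z axis and vertical above 0.5 rad).
It fails at once if another thing on the bench is pushed more than 30 mm from its place (distance of any of screwdriver, choke, heatsink, multimeter, capacitor, solder_reel from where it was at the start of the episode above 0.03 m).
It also fails if it takes over 72 s, if anything falls off the work surface, if the arm or the gripper's body presses on something with over 40 N, if the wrist force passes 120 N, or if a joint passes its speed limit or range.

## Robot

A 7-joint arm with a two-finger parallel gripper is mounted at the origin on the work surface. World frame = base frame: x ahead of the robot, y to its left, z up, the work surface at z = 0. Lengths are in mm, angles in rad, forces in N, time in s.
With the tool pointing down it reaches from about 425 to 925 mm from the base axis. Payload 6.8 kg.
Tool frame: the origin (TCP) lies at the very end of the fingers, on their centre line; the grasp point (between the pads) lies 19 mm behind it; z points along the fingers, y is the direction in which the jaws open and shut (so a half turn about z gives the same grasp; the last joint's range is limited). The gripper opens to 88 mm and grips with 3 to 60 N. Pads are 20 mm wide; open, the fingers measure 115 mm over their backs; the gripper's body (75 mm by 178 mm) begins 61 mm behind the grasp point.
Start: joints at [-1.357, 0.477, 0.022, 1.555, -0.011, 1.109, -0.083], TCP at [213.482, 640.369, 222.664] pointing down, gripper open.
Joint ranges: [-2.96, 2.96], [-0.34, 2.1], [-1.41, 1.46], [0.24, 2.44], [-1.37, 4.51], [0.17, 1.92], [-2.96, 2.96]. Speed limits (rad/s): [2.39, 2.39, 3.14, 3.14, 3.14, 3.14, 3.14].

## Interface

Orientations are given as a unit quaternion [x, y, z, w].
In Python, from rig import * gives the robot as it stands.
- The arm moves only by the shell command python3 -m crank 'ROWS' [FORCE]. ROWS is JSON, a list of rows, each an object with "linear": the shift along the tool's x, y, z in m, a list of three; "rot": the turn, a rotation vector about the tool's x, y, z in rad, a list of three; "jaw": the closure, from 0 (fully open) to 1 (shut). A call has 1 to 20 rows; each row shifts and turns the pose as measured when the row begins, along the tool's axes as they then stand; what a row does not reach is not made up. A row lasts 1/8 s, in which the tool goes at most 62.5 mm and 10.7 degrees, less where a joint would pass 70% of its speed; a pose out of reach is approached as far as the arm can. A call is refused whole if a number of a shift passes 0.0625 or a number of a turn 0.188, either way. A call with a gripper value outside its range is refused whole. The fingers move at their own pace and stop on an object; FORCE is the grip in N (left out, the last holds). Time passes only in rows, so rows that do not move let the fingers close. It gives the time, the measured TCP pose, the force and the opening at its end, in the units of the state.
- state(): the state, without advancing time (a new reading comes with each control period).
- capture(name): name is "scene" or "side" or "wrist"; returns a dict with "frame" (420x560x3 uint8, blue, green, red), "fx", "fy", "cx", "cy" (pixels), "extrinsics" (4x4, takes a point from world to camera coordinates). Camera axes: x right, y up, looking along -z (the intrinsics and any distortion apply to the point x, -y, -z); pixel columns grow to the right and rows downward; lengths in mm; the calibration is good to about 2 mm. A picture is of the moment at which its call begins. There is no depth.
- sign_off(): hands the job in, once; it reports no verdict.
Trained networks look in the newest picture that a camera, given by its name, has taken for a name from the list of things; names that differ only in an ending like _2 or _b are one class to them, and where a whole thing is asked for, a point or a joint stands for the part that bears it (a point fixed in the world has none). Each returns a list of dicts, best first, with "confidence" (0 to 1); they miss things now and then, are a little off and sometimes report something else, mostly with a low value. They report only what shows in the picture. A call takes as long as a camera call. They do not tell look-alikes from the thing itself.
- boxes_of(query, camera): "location" ([x, y, z] in mm, in the coordinates of the camera as it stood for that picture, good to about 4 mm: the middle of the surface that is visible of it).
- landmark_of(query, camera): "location" ([x, y, z] in mm, in the coordinates of the camera as it stood for that picture, good to about 4 mm: a listed point, or the origin of a listed thing).
The state is a dict: "time_s": time; "joint_pos": joint angles; "qd": joint speeds; "effort": joint torques, N m; "position": TCP position; "orientation": TCP orientation; "ft_force": force on the tool from outside, world axes, zero at the start; "wrist_torque": the same for the moment, N m; "width": finger opening in mm.
Only numpy, scipy, OpenCV 4.12 (cv2) and the standard library are available. Lean on these libraries where they do the work, as an engineer would, in place of code of your own. Each camera call takes 0.05 s, during which the arm holds its last target. There are 200 camera calls.

## Working session

There is one attempt and no reset: what is moved stays moved. The work goes in short steps, Python scripts to look and compute and a shell command to move; the robot and the scene stay as the last step left them, time stands still between calls to the robot, and variables do not carry over. Pictures are saved under pics/ and viewed, about 8 in all and at most 12, crops included, and the job is handed in when it is done.

```bash
mkdir -p pics
cat > h.py <<'E'
from rig import *
import numpy as np, cv2
from scipy.spatial.transform import Rotation as R
def w(cam,loc): 
    E=np.array(cam["extrinsics"]); return np.linalg.inv(E)@np.r_[loc,1]
def proj(cam,p):
    E=np.array(cam["extrinsics"]); c=(E@np.r_[p,1])[:3]; return cam["fx"]*c[0]/-c[2]+cam["cx"], cam["fy"]*-c[1]/-c[2]+cam["cy"]
def ray(cam,u,v,z):
    E=np.linalg.inv(np.array(cam["extrinsics"])); d=E[:3,:3]@np.array([(u-cam["cx"])/cam["fx"],-(v-cam["cy"])/cam["fy"],-1]); o=E[:3,3]
    return o+d*(z-o[2])/d[2]
def find(q,name,cam,f=landmark_of):
    for r in f(q,name):
        p=w(cam,r["location"])[:3]; print(name,q,round(r["confidence"],2),p.round(0),np.round(proj(cam,p),0))
E
python3 - <<'E'
from h import *
s=state(); print({k:np.round(v,3) for k,v in s.items()}); print(R.from_quat(s["orientation"]).as_matrix().round(3))
for n in("scene","side"):
    c=capture(n); cv2.imwrite(f"pics/{n}0.png",c["frame"]); print(n,np.linalg.inv(c["extrinsics"])[:3].round(2),c["fx"],c["cx"],c["cy"],[k for k in c])
    for q in("cell_a_center","pocket_1","pocket_2","carriage_grip","knob_top","thin_cell_center"): find(q,n,c)
a=cv2.imread("pics/scene0.png");b=cv2.imread("pics/side0.png")
E
```

```text
{'time_s': np.float64(0.0), 'joint_pos': array([-1.357,  0.478,  0.022,  1.556, -0.012,  1.109, -0.083]), 'qd': array([ 0.   ,  0.002,  0.001,  0.002, -0.002, -0.002, -0.001]), 'effort': array([ 0.0000e+00, -5.8285e+01,  1.5350e+00, -2.7261e+01, -5.4000e-02,
        1.7000e-02,  0.0000e+00]), 'position': array([213.287, 639.784, 221.684]), 'orientation': array([ 0.16 ,  0.987, -0.001, -0.   ]), 'ft_force': array([0.524, 0.786, 0.821]), 'wrist_torque': array([ 0.053, -0.026, -0.027]), 'width': np.float64(87.88)}
[[-0.949  0.316 -0.   ]
 [ 0.316  0.949 -0.002]
 [-0.    -0.002 -1.   ]]
scene [[-8.30000e-01 -4.30000e-01  3.60000e-01  9.67080e+02]
 [ 5.60000e-01 -6.60000e-01  5.10000e-01  6.57690e+02]
 [ 2.00000e-02  6.20000e-01  7.80000e-01  1.15332e+03]] 450.8920386680067 276.2842754835073 215.7714478176825 ['frame', 'fx', 'fy', 'cx', 'cy', 'extrinsics']
scene cell_a_center 0.51 [449. 289.  35.] [351. 301.]
scene pocket_1 0.91 [505.  -8.  60.] [275. 232.]
scene pocket_1 0.59 [502.  48.  62.] [286. 244.]
scene pocket_2 0.91 [505.  -8.  60.] [275. 232.]
scene pocket_2 0.59 [502.  48.  62.
[... 470 characters left out ...]
90000e-01  7.20000e-01  1.39001e+03]] 495.8447986312645 277.9311608550492 212.06840783238516 ['frame', 'fx', 'fy', 'cx', 'cy', 'extrinsics']
side cell_a_center 0.45 [448. 289.  37.] [210. 209.]
side cell_a_center 0.36 [380. 422.   5.] [177. 205.]
side pocket_1 0.88 [506.  -5.  66.] [271. 242.]
side pocket_1 0.69 [500.  48.  63.] [261. 235.]
side pocket_1 0.19 [ 399. -145.    2.] [274. 294.]
side pocket_2 0.88 [506.  -5.  66.] [271. 242.]
side pocket_2 0.69 [500.  48.  63.] [261. 235.]
side pocket_2 0.19 [ 399. -145.    2.] [274. 294.]
side carriage_grip 0.67 [495. 118.  82.] [247. 221.]
side knob_top 0.92 [ 517. -119.  254.] [297. 222.]
side thin_cell_center 0.64 [549. 266.  37.] [235. 201.]
```

View pics/scene0.png

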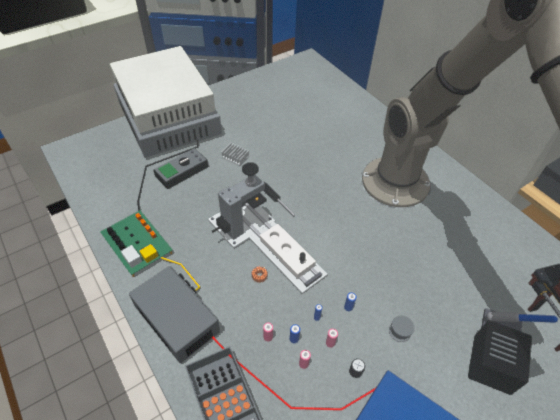

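View pics/side0.png

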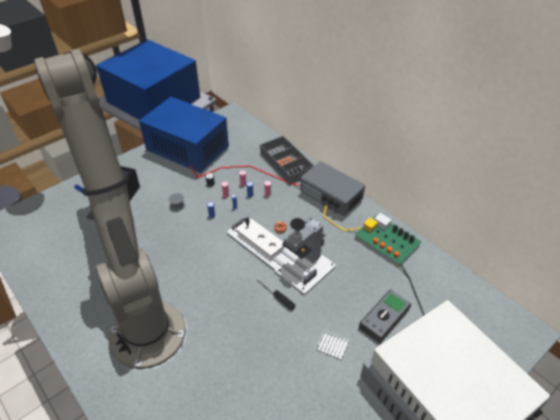

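The scene picture shows blue cells at about (350,301), (318,312) and (294,333), and pink look-alikes at (268,331), (332,337) and (305,357). The press's carriage has its pockets at (275,236) and (286,247) and its grip knob at (303,257). The blue cell at (318,312) looks thinner, so the candidates are (350,301) and (294,333). I'll check that in a close crop.

Run:
```python
from h import *
tops={}
for n in("scene","side"):
    c=capture(n); f=c["frame"]
    hsv=cv2.cvtColor(f,cv2.COLOR_BGR2HSV)
    m=cv2.inRange(hsv,(105,120,40),(128,255,255))
    k,l,st,ce=cv2.connectedComponentsWithStats(m)
    for i in range(1,k):
        x,y,ww,h,a=st[i]
        p=ray(c,*ce[i],33)
        if 15<a<600 and 400<p[0]<750 and 100<p[1]<450: print(n,ce[i].round(1),st[i][2:],p.round(1))
    if n=="scene": cr=cv2.resize(f[215:375,200:410],None,fx=3.8,fy=3.7,interpolation=cv2.INTER_CUBIC); cv2.imwrite("pics/crop1.png",cr)
```

```text
scene [349.1 303.5] [10 13 66] [457.3 291.3  33. ]
scene [317.1 313.6] [ 6  9 36] [549.7 267.   33. ]
scene [293.8 336. ] [10 12 63] [639.5 284.8  33. ]
side [249.6 190.7] [ 4  9 33] [629.4 275.7  33. ]
side [234.4 203. ] [ 3  9 18] [542.  260.3  33. ]
side [210.9 211.4] [ 5 10 39] [447.  282.4  33. ]
```

View pics/crop1.png

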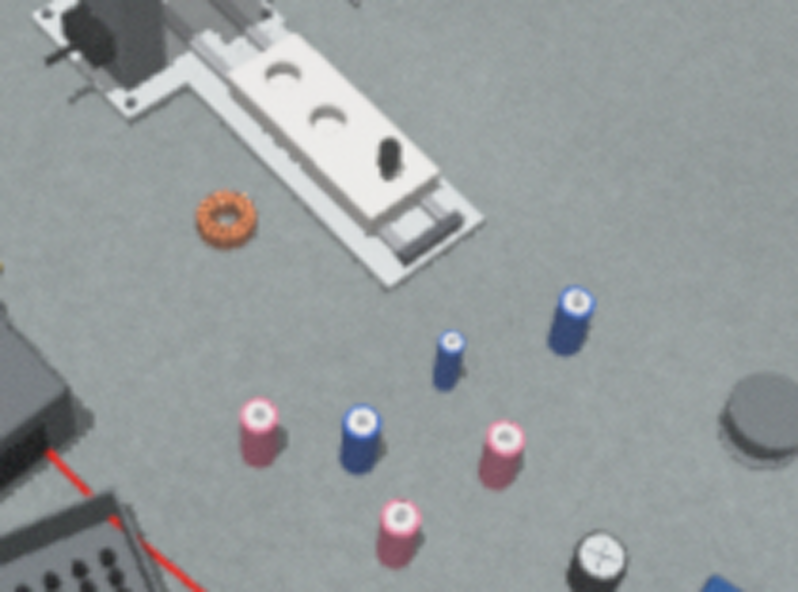

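The crop confirms it: thick blue cells at crop (570,320) and (360,440), i.e. scene (350,301) and (295,334). The thin cell is at crop (449,360). The pink ones are look-alikes. So A ≈ (452,287), B ≈ (634,280), thin ≈ (546,264) in world mm. I'll move over A and turn the jaws across the carriage.

```bash
python3 -m crank '[{"linear":[-0.042,-0.0325,0],"rot":[0,0,0],"jaw":0},{"linear":[-0.042,-0.0325,0],"rot":[0,0,0],"jaw":0},{"linear":[-0.042,-0.0325,0],"rot":[0,0,0],"jaw":0},{"linear":[-0.042,-0.0325,0],"rot":[0,0,0],"jaw":0},{"linear":[-0.042,-0.0325,0],"rot":[0,0,0],"jaw":0},{"linear":[-0.042,-0.0325,0],"rot":[0,0,0],"jaw":0},{"linear":[-0.042,-0.0325,0],"rot":[0,0,0],"jaw":0},{"linear":[0,0,0],"rot":[0,0,0.18],"jaw":0},{"linear":[0,0,0],"rot":[0,0,0.18],"jaw":0},{"linear":[0,0,0],"rot":[0,0,0.18],"jaw":0},{"linear":[0,0,0],"rot":[0,0,0.18],"jaw":0},{"linear":[0,0,0],"rot":[0,0,0.18],"jaw":0},{"linear":[0,0,0],"rot":[0,0,0.18],"jaw":0},{"linear":[0,0,0],"rot":[0,0,0],"jaw":0}]' 20
cat >> h.py <<'E'
def st(target=None):
    s=state(); M=R.from_quat(s["orientation"]).as_matrix()
    print("t",round(s["time_s"],2),"p",np.round(s["position"],1),"yaw(y axis deg)",np.degrees(np.arctan2(M[1,1],M[0,1])).round(2),"zt",M[:,2].round(3),"F",np.round(s["ft_force"],1),"w",np.round(s["width"],1),"q7",np.round(s["joint_pos"][6],2))
    if target is not None: print("tool shift to target",(M.T@(np.array(target)-s["position"])).round(1))
E
python3 - <<'E'
from h import *
st([452,287,222])
c=capture("scene")
for u,v in((268,331),(332,337),(305,357)): print(ray(c,u,v,33).round(0))
n="wrist";c=capture(n); cv2.imwrite("pics/w1.png",c["frame"]); print(np.linalg.inv(c["extrinsics"])[:3].round(2),c["fx"])
for q in("cell_a_center","thin_cell_center","pocket_1"): find(q,n,c)
E
```

```text
time_s: 2.55
position: [428.2, 321.8, 224.0]
orientation: [0.656, 0.754, 0.003, -0.001]
ft_force: [0.1, 0.4, 0.1]
width: 87.8
t 2.55 p [428.2 321.8 224. ] yaw(y axis deg) 7.94 zt [ 0.003  0.005 -1.   ] F [0.1 0.4 0.1] w 87.8 q7 -0.53
tool shift to target [-37.7  18.8   1.9]
[688. 236.  33.]
[557. 342.  33.]
[648. 347.  33.]
[[ 9.9000e-01 -1.3000e-01 -4.0000e-02  4.1877e+02]
 [ 1.4000e-01  9.6000e-01  2.4000e-01  3.8645e+02]
 [ 0.0000e+00 -2.4000e-01  9.7000e-01  3.8620e+02]] 310.3992274593122
wrist cell_a_center 0.93 [453. 285.  32.] [291. 226.]
wrist thin_cell_center 0.65 [544. 263.  31.] [362. 252.]
```

View pics/w1.png

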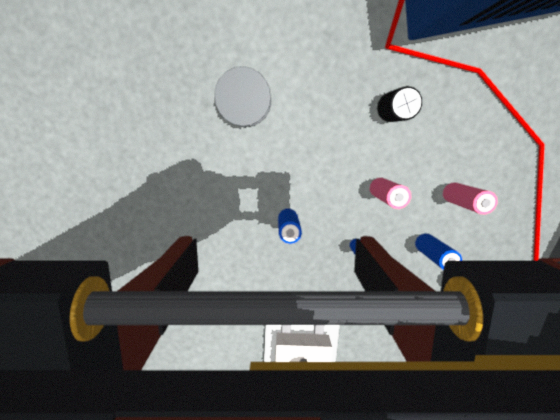

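The wrist picture shows cell A's top at about (290,232), B's top at (450,258), the thin cell at (354,245), and pinks at (398,196) and (484,201). Next I compute A from its top ring.

Run:
```python
from h import *
c=capture("wrist")
g=c["frame"].astype(int)
# white-ring top of A: low-saturation bright pixels in window
hsv=cv2.cvtColor(c["frame"],cv2.COLOR_BGR2HSV)
for (u,v) in((290,232),(450,258)):
    win=np.zeros(hsv.shape[:2],np.uint8); win[v-24:v+14,u-22:u+22]=255
    blue=cv2.inRange(hsv,(105,120,30),(128,255,255))&win
    hull=cv2.convexHull(cv2.findNonZero(blue)); x,y,w_,h_=cv2.boundingRect(hull)
    print((x,y,w_,h_))
    # top disc: circle of 26 mm at bottom end of blob
    print("ring guess",ray(c,u,v,65.5).round(1))
    ys,xs=np.nonzero(blue); print("centroid z33",ray(c,xs.mean(),ys.mean(),33).round(1), "lowest extent top", ray(c,u,y+h_,65.5).round(1))
st([452.5,286,28])
```

```text
(278, 209, 24, 35)
ring guess [449.5 287.4  65.5]
centroid z33 [448.6 288.8  33. ] lowest extent top [451.5 273.8  65.5]
(428, 234, 35, 35)
ring guess [629.5 281.8  65.5]
centroid z33 [634.9 278.9  33. ] lowest extent top [633.1 269.   65.5]
t 2.85 p [428.2 321.7 223.9] yaw(y axis deg) 7.94 zt [ 0.003  0.005 -1.   ] F [-0.8 -0.1 -0.4] w 87.9 q7 -0.53
tool shift to target [-39.7  18.5 195.8]
```

```bash
python3 -m crank '[{"linear":[-0.013,0.006,0.03],"rot":[0,0,0],"jaw":0},{"linear":[-0.013,0.006,0.03],"rot":[0,0,0],"jaw":0},{"linear":[-0.013,0.005,0.03],"rot":[0,0,0],"jaw":0},{"linear":[0,0,0.03],"rot":[0,0,0],"jaw":0},{"linear":[0,0,0],"rot":[0,0,0],"jaw":0}]'
python3 - <<'E'
from h import *
st([450.5,287,28])
c=capture("wrist"); cv2.imwrite("pics/w2.png",c["frame"])
find("cell_a_center","wrist",c)
for p in ([450.5,287,65.5],[450.5,287,0]): print(np.round(proj(c,p),1))
E
```

```text
time_s: 3.48
position: [452.5, 286.3, 101.6]
orientation: [0.654, 0.756, 0.005, -0.001]
ft_force: [0.5, -0.1, 0.1]
width: 87.8
t 3.48 p [452.5 286.3 101.6] yaw(y axis deg) 8.29 zt [ 0.005  0.008 -1.   ] F [ 0.5 -0.1  0.1] w 87.8 q7 -0.36
tool shift to target [ 0.5 -2.3 73.6]
wrist cell_a_center 0.93 [449. 287.  36.] [271. 221.]
[272.1 233.7]
[272.5 210.7]
```

View pics/w2.png

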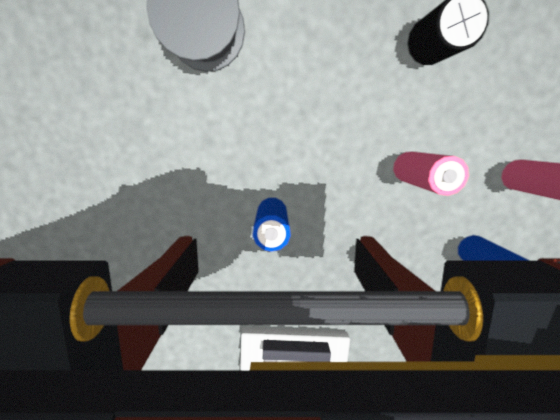

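Cell A's top at (271,233) matches the estimate (272,234). I'll descend and grip.

```bash
python3 -m crank '[{"linear":[0.001,-0.002,0.02],"rot":[0.005,-0.008,0.04],"jaw":0},{"linear":[0,0,0.02],"rot":[0,0,0],"jaw":0},{"linear":[0,0,0.02],"rot":[0,0,0],"jaw":0},{"linear":[0,0,0.012],"rot":[0,0,0],"jaw":0},{"linear":[0,0,0],"rot":[0,0,0],"jaw":0.6},{"linear":[0,0,0],"rot":[0,0,0],"jaw":1},{"linear":[0,0,0],"rot":[0,0,0],"jaw":1},{"linear":[0,0,0],"rot":[0,0,0],"jaw":1},{"linear":[0,0,0],"rot":[0,0,0],"jaw":1}]' 20
python3 - <<'E'
from h import *
st([450.5,287,28])
E
```

```text
time_s: 4.7
position: [455.0, 293.3, 33.1]
orientation: [0.671, 0.742, 0.007, 0.001]
ft_force: [0.8, 0.0, 0.3]
width: 41.2
t 4.7 p [455.  293.3  33.1] yaw(y axis deg) 5.72 zt [ 0.011  0.009 -1.   ] F [0.8 0.  0.3] w 41.2 q7 -0.37
tool shift to target [-5.9 -5.1  5. ]
```

The gripper is still closing and the pose has drifted. I'll correct it before contact.

```bash
python3 -m crank '[{"linear":[-0.006,-0.005,0.003],"rot":[0.011,-0.009,0],"jaw":0.5},{"linear":[0,0,0],"rot":[0,0,0],"jaw":0.5}]' 20
python3 - <<'E'
from h import *
st([450.5,287,28])
E
```

```text
time_s: 4.95
position: [450.3, 286.3, 30.0]
orientation: [0.671, 0.741, -0.0, 0.001]
ft_force: [0.3, -0.1, -0.2]
width: 44.0
t 4.95 p [450.3 286.3  30. ] yaw(y axis deg) 5.72 zt [ 0.001 -0.002 -1.   ] F [ 0.3 -0.1 -0.2] w 44.0 q7 -0.37
tool shift to target [0.7 0.3 2. ]
```

```bash
python3 -m crank '[{"linear":[0,0,0.001],"rot":[0,0,0],"jaw":1},{"linear":[0,0,0],"rot":[0,0,0],"jaw":1},{"linear":[0,0,0],"rot":[0,0,0],"jaw":1},{"linear":[0,0,0],"rot":[0,0,0],"jaw":1}]' 20
python3 - <<'E'
from h import *
st([450.5,287,28])
E
```

```text
time_s: 5.45
position: [450.2, 286.2, 28.9]
orientation: [0.671, 0.741, -0.001, 0.001]
ft_force: [-0.6, -0.5, -0.1]
width: 24.5
t 5.45 p [450.2 286.2  28.9] yaw(y axis deg) 5.71 zt [ 0.    -0.002 -1.   ] F [-0.6 -0.5 -0.1] w 24.5 q7 -0.37
tool shift to target [0.7 0.3 0.9]
```

```bash
python3 -m crank '[{"linear":[0,0,-0.03],"rot":[0,0,0],"jaw":1},{"linear":[0,0,-0.04],"rot":[0,0,0],"jaw":1},{"linear":[0,0,-0.04],"rot":[0,0,0],"jaw":1},{"linear":[-0.044,0.0035,0],"rot":[0,0,0],"jaw":1},{"linear":[-0.044,0.0035,0],"rot":[0,0,0],"jaw":1},{"linear":[-0.044,0.0035,0],"rot":[0,0,0],"jaw":1},{"linear":[-0.044,0.0035,0],"rot":[0,0,0],"jaw":1},{"linear":[-0.044,0.0035,0],"rot":[0,0,0],"jaw":1},{"linear":[-0.044,0.0035,0],"rot":[0,0,0],"jaw":1},{"linear":[-0.025,0.0035,0],"rot":[0,0,0],"jaw":1},{"linear":[0,0,0],"rot":[0,0,0],"jaw":1}]' 20
python3 - <<'E'
from h import *
st([505,-20,139])
n="wrist";c=capture(n); cv2.imwrite("pics/w3.png",c["frame"])
for q in("cell_a_center","pocket_1","carriage_grip"): find(q,n,c)
E
```

```text
time_s: 6.82
position: [505.3, -6.1, 142.7]
orientation: [0.67, 0.742, 0.0, 0.001]
ft_force: [0.4, 0.3, -0.5]
width: 25.0
t 6.83 p [505.3  -6.1 142.7] yaw(y axis deg) 5.87 zt [ 0.003 -0.001 -1.   ] F [ 0.4  0.3 -0.5] w 25.0 q7 0.17
tool shift to target [-13.8  -1.7   3.8]
wrist cell_a_center 0.73 [508.  -6. 147.] [281. 260.]
wrist pocket_1 0.85 [504. -11.  64.] [273. 224.]
wrist carriage_grip 0.62 [493. 116.  77.] [275.  45.]
```

View pics/w3.png

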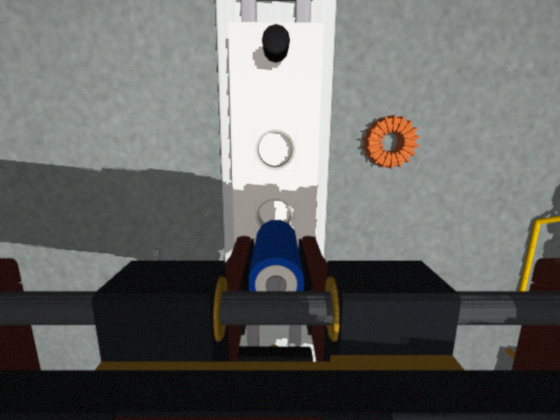

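The wrist picture shows the held cell at (276,260), pocket 2's rim at about (274,149), pocket 1 partly hidden at about (276,211), and the grip knob at (276,40). I'll fit the rims in an enlarged crop.

Run:
```python
from h import *
c=capture("wrist"); f=c["frame"]
cr=cv2.resize(f[120:250,215:345],None,fx=4.6,fy=4.6,interpolation=cv2.INTER_CUBIC)
cv2.imwrite("pics/w3c.png",cr)
st()
for u,v in((274,149),(276,211)): print(ray(c,u,v,37).round(1))
# knob top projected
for p in([494.5,119,79],[505,-7,37],[500,48,37]): print(p,np.round(proj(c,p),1))
# grip knob top: dark ellipse
```

```text
t 7.08 p [505.   -2.4 142.6] yaw(y axis deg) 6.24 zt [ 0.002 -0.    -1.   ] F [-0.3 -0.6 -0.5] w 25.0 q7 0.17
[498.3  50.2  37. ]
[505.8  -3.4  37. ]
[494.5, 119, 79] [279.1  46.1]
[505, -7, 37] [274.6 214.8]
[500, 48, 37] [275.7 151.8]
```

View pics/w3c.png

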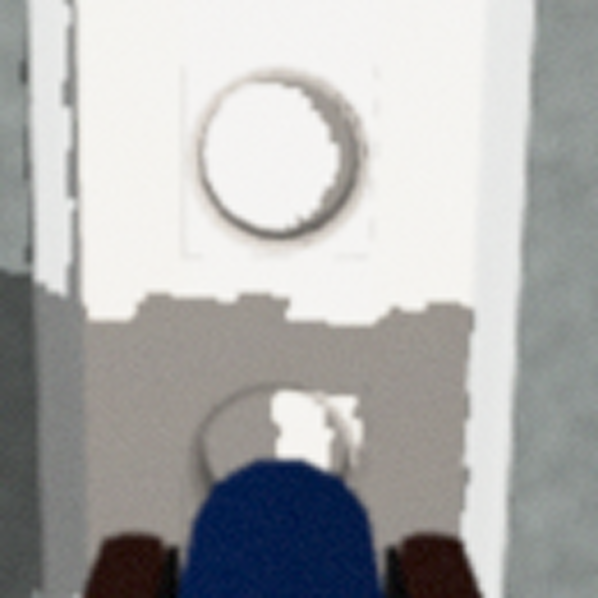

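Run:
```python
from h import *
c=capture("wrist"); f=c["frame"]
a=ray(c,275.7,153.7,37);b=ray(c,275.0,221.1,37); print(a.round(1),b.round(1),np.linalg.norm(a-b), np.degrees(np.arctan2(*(a-b)[[1,0]])))
# held cell top outline: where does TCP axis project, at the cell's top z
s=state();p=s["position"]; print(p, proj(c,[p[0],p[1],p[2]+37]),proj(c,[p[0],p[1],p[2]-29]))
cv2.imwrite("pics/w4.png",f)
m=cv2.inRange(cv2.cvtColor(f,cv2.COLOR_BGR2HSV),(105,120,20),(128,255,255)); m[:, :240]=0;m[:,312:]=0;m[:200]=0;m[290:]=0
x,y,w_,h=cv2.boundingRect(cv2.findNonZero(m)); print(x,y,w_,h)
for zz,off in((-29,0),): pass
foot=[proj(c,[p[0]+13*np.cos(t),p[1]+13*np.sin(t),p[2]-28.5]) for t in np.linspace(0,6.28,60)]; foot=np.array(foot); print("expected foot bbox",foot.min(0),foot.max(0))
top=np.array([proj(c,[p[0]+13*np.cos(t),p[1]+13*np.sin(t),p[2]+37]) for t in np.linspace(0,6.28,60)]); print("expected top bbox",top.min(0),top.max(0))
```

```text
[500.2  46.5  37. ] [506.  -12.7  37. ] 59.50443027588551 95.5969816629165
[505.03372959  -2.48114501 142.65829219] (np.float64(275.2234412279735), np.float64(287.65289453355626)) (np.float64(275.1754861933025), np.float64(238.42221655458619))
248 221 57 69
expected foot bbox [255.08340919 219.31929163] [295.27472421 257.43091062]
expected top bbox [245.81413663 260.27825719] [304.62557474 313.78912838]
```

```bash
python3 -m crank '[{"linear":[-0.0075,0,0.03],"rot":[0,0,0],"jaw":1},{"linear":[0,0,0.025],"rot":[0,0,0],"jaw":1},{"linear":[0,0,0.01],"rot":[0,0,0],"jaw":1},{"linear":[0,0,0],"rot":[0,0,0],"jaw":1}]' 20
python3 - <<'E'
from h import *
capture("scene")
st([505.8,-10,76])
c=capture("wrist"); f=c["frame"]
cv2.imwrite("pics/w5.png",cv2.resize(f[110:270,195:355],None,fx=3.75,fy=3.75,interpolation=cv2.INTER_CUBIC))
p=state()["position"]
print("foot proj",proj(c,[p[0],p[1],p[2]-28.9]))
for q in([505.8,-10,37],[500.3,45.7,37]): 
  e=np.array([proj(c,[q[0]+14.25*np.cos(t),q[1]+14.25*np.sin(t),37]) for t in np.linspace(0,6.28,60)]); print(((e.min(0)-[195,110])*3.75).round(0),((e.max(0)-[195,110])*3.75).round(0))
E
```

```text
time_s: 7.62
position: [507.4, -6.2, 77.3]
orientation: [0.665, 0.747, 0.002, 0.001]
ft_force: [0.8, 0.3, -0.5]
width: 24.9
t 7.67 p [507.5  -6.   77.5] yaw(y axis deg) 6.61 zt [ 0.005  0.002 -1.   ] F [-0.6  0.2 -0.9] w 24.7 q7 0.25
tool shift to target [-3.8 -2.2  1.5]
foot proj (np.float64(275.1324849399731), np.float64(238.4967713941641))
[210. 405.] [366. 553.]
[209.  85.] [375. 254.]
```

View pics/w5.png

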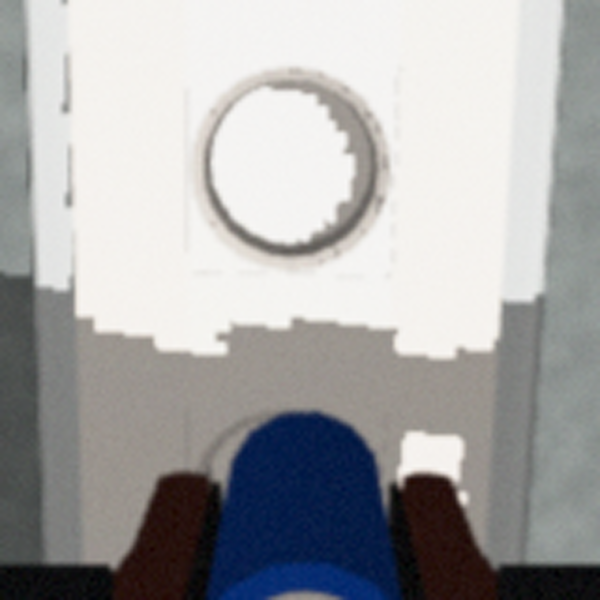

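The crop shows pocket 2's rim centred at (293,168), matching my estimate within 0.5 mm. The cell foot sits about 3 mm off pocket 1's axis. I'll correct laterally and then lower in small steps.

```bash
python3 -m crank '[{"linear":[-0.003,-0.0025,0],"rot":[0.005,-0.002,0.01],"jaw":1},{"linear":[0,0,0],"rot":[0,0,0],"jaw":1},{"linear":[0,0,0.005],"rot":[0,0,0],"jaw":1},{"linear":[0,0,0],"rot":[0,0,0],"jaw":1}]' 20
python3 - <<'E'
from h import *
st([505.4,-9.1,46])
E
```

```text
time_s: 8.22
position: [505.7, -8.9, 73.1]
orientation: [0.669, 0.743, 0.0, 0.001]
ft_force: [0.5, 0.4, -1.3]
width: 24.7
t 8.22 p [505.7  -8.9  73.1] yaw(y axis deg) 6.05 zt [ 0.002 -0.001 -1.   ] F [ 0.5  0.4 -1.3] w 24.7 q7 0.25
tool shift to target [-0.2 -0.4 27.1]
```

```bash
python3 -m crank '[{"linear":[-0.0005,-0.0005,0.004],"rot":[0,0,0],"jaw":1},{"linear":[-0.0003,-0.0002,0.004],"rot":[0,0,0],"jaw":1},{"linear":[0,0,0.003],"rot":[0,0,0],"jaw":1},{"linear":[0,0,0],"rot":[0,0,0],"jaw":1}]' 20
python3 - <<'E'
from h import *
st([505.4,-9.1,46])
E
```

```text
time_s: 8.72
position: [505.0, -9.8, 61.0]
orientation: [0.669, 0.743, 0.0, 0.001]
ft_force: [-0.5, 0.2, -1.1]
width: 24.7
t 8.72 p [505.   -9.8  61. ] yaw(y axis deg) 6.04 zt [ 0.001 -0.001 -1.   ] F [-0.5  0.2 -1.1] w 24.7 q7 0.27
tool shift to target [ 0.7  0.5 15. ]
```

No contact force with the foot below the rim, so it is in the pocket. I'll continue down.

```bash
python3 -m crank '[{"linear":[0.0003,0.0002,0.005],"rot":[0,0,0],"jaw":1},{"linear":[0,0,0.005],"rot":[0,0,0],"jaw":1},{"linear":[0,0,0.003],"rot":[0,0,0],"jaw":1},{"linear":[0,0,0.001],"rot":[0,0,0],"jaw":1},{"linear":[0,0,0],"rot":[0,0,0],"jaw":1}]' 20
python3 - <<'E'
from h import *
st([505.4,-9.1,46])
E
```

```text
time_s: 9.35
position: [505.9, -9.7, 51.9]
orientation: [0.669, 0.743, 0.002, -0.0]
ft_force: [-0.9, -0.5, -1.7]
width: 25.0
t 9.35 p [505.9  -9.7  51.9] yaw(y axis deg) 5.96 zt [ 0.002  0.003 -1.   ] F [-0.9 -0.5 -1.7] w 25.0 q7 0.28
tool shift to target [ 0.7 -0.5  5.9]
```

```bash
python3 -m crank '[{"linear":[0,-0.0003,0.003],"rot":[0.002,-0.003,0],"jaw":1},{"linear":[0,0,0.003],"rot":[0,0,0],"jaw":1},{"linear":[0,0,0],"rot":[0,0,0],"jaw":1}]' 20
python3 - <<'E'
from h import *
st([505.4,-9.1,46])
E
```

```text
time_s: 9.72
position: [506.5, -9.9, 50.8]
orientation: [0.67, 0.742, 0.002, -0.001]
ft_force: [-0.4, -0.2, -1.7]
width: 24.8
t 9.72 p [506.5  -9.9  50.8] yaw(y axis deg) 5.89 zt [ 0.001  0.004 -1.   ] F [-0.4 -0.2 -1.7] w 24.8 q7 0.28
tool shift to target [ 0.9 -1.   4.8]
```

```bash
python3 -m crank '[{"linear":[0,-0.001,0.004],"rot":[0.001,-0.004,0],"jaw":1},{"linear":[0,0,0.004],"rot":[0,0,0],"jaw":1}]' 20
python3 - <<'E'
from h import *
st([505.4,-9.1,46])
s=state(); print(s["effort"],s["qd"])
c=capture("wrist"); st()
E
```

```text
time_s: 9.98
position: [506.7, -10.3, 49.8]
orientation: [0.671, 0.742, 0.002, -0.001]
ft_force: [-23.4, 0.4, 74.6]
width: 24.7
t 9.97 p [506.7 -10.3  49.8] yaw(y axis deg) 5.78 zt [ 0.001  0.005 -1.   ] F [-23.4   0.4  74.6] w 24.7 q7 0.28
tool shift to target [ 1.3 -1.2  3.9]
[ -0.47044639 -15.13502777   0.85310323 -14.03176993  -0.87906467
  -7.57049382  -0.14712358] [ 0.0333366   0.00429603 -0.01723177 -0.00603204 -0.02513013  0.01151936
  0.02813067]
t 10.03 p [506.7 -10.5  49.9] yaw(y axis deg) 5.77 zt [ 0.001  0.005 -1.   ] F [-18.8   0.7  62.3] w 24.6 q7 0.28
```

The cell is wedging sideways and the force is growing. I'll relax, recentre in x and let the cell drop the last few millimetres.

```bash
python3 -m crank '[{"linear":[0,0,-0.001],"rot":[0,0,0],"jaw":1},{"linear":[0,-0.001,0],"rot":[0.001,-0.004,0],"jaw":1},{"linear":[0,0,0],"rot":[0,0,0],"jaw":1}]' 10
python3 - <<'E'
from h import *
st([505.4,-9.1,46])
c=capture("wrist"); st(); f=c["frame"]
cv2.imwrite("pics/w6.png",cv2.resize(f[110:310,175:375],None,fx=3,fy=3,interpolation=cv2.INTER_CUBIC))
E
```

```text
time_s: 10.4
position: [505.6, -10.5, 51.1]
orientation: [0.671, 0.742, 0.0, 0.0]
ft_force: [0.6, -0.5, -0.4]
width: 24.6
t 10.4 p [505.6 -10.5  51.1] yaw(y axis deg) 5.77 zt [ 0.001  0.    -1.   ] F [ 0.6 -0.5 -0.4] w 24.6 q7 0.28
tool shift to target [ 1.4 -0.1  5.1]
t 10.45 p [505.6 -10.5  51.1] yaw(y axis deg) 5.76 zt [ 0.001  0.    -1.   ] F [-0.1 -0.4 -0.9] w 24.9 q7 0.28
```

View pics/w6.png

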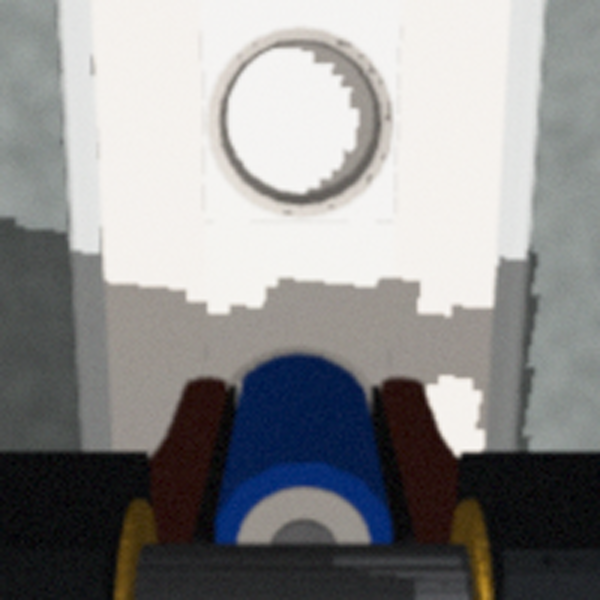

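The picture shows the cell inside pocket 1 (crop (305,380)), with pocket 2 at (301,118). Force is back to zero, so I'll release.

```bash
python3 -m crank '[{"linear":[0,0,0],"rot":[0,0,0],"jaw":0.6},{"linear":[0,0,0],"rot":[0,0,0],"jaw":0.5},{"linear":[0,0,0],"rot":[0,0,0],"jaw":0.4},{"linear":[0,0,0],"rot":[0,0,0],"jaw":0.4}]' 10
python3 - <<'E'
from h import *
st([505.4,-9.1,46])
c=capture("wrist"); f=c["frame"]; cv2.imwrite("pics/w7.png",f)
hsv=cv2.cvtColor(f,cv2.COLOR_BGR2HSV)
m=cv2.inRange(hsv,(105,120,20),(128,255,255)); m[:200]=0;m[290:]=0
print(cv2.boundingRect(cv2.findNonZero(m)))
for zt in (82.5,87): # predicted top circle bbox & blob
  e=np.array([proj(c,[505.8+13*np.cos(t),-9.7+13*np.sin(t),zt]) for t in np.linspace(0,6.28,60)]); print(zt,e.min(0).round(1),e.max(0).round(1))
find("cell_a_center","wrist",c)
d=capture("side"); find("cell_a_center","side",d); d=capture("scene"); find("cell_a_center","scene",d); cv2.imwrite("pics/s7.png",cv2.resize(d["frame"][190:270,230:330],None,fx=6,fy=6,interpolation=cv2.INTER_CUBIC))
E
```

```text
time_s: 10.95
position: [506.1, -10.4, 50.5]
orientation: [0.671, 0.742, 0.0, 0.0]
ft_force: [0.7, -0.6, 0.2]
width: 52.6
t 10.95 p [506.1 -10.4  50.5] yaw(y axis deg) 5.78 zt [ 0.001 -0.    -1.   ] F [ 0.7 -0.6  0.2] w 52.6 q7 0.28
tool shift to target [ 1.4 -0.6  4.5]
(246, 229, 59, 61)
82.5 [246.1 254. ] [303.  306.1]
87 [245.1 257.9] [303.8 311.4]
wrist cell_a_center 0.17 [604.  66.  -2.] [432. 132.]
side cell_a_center 0.6 [504.  -7.  68.] [272. 242.]
side cell_a_center 0.32 [380. 423.  -0.] [177. 206.]
side cell_a_center 0.19 [493. 116.  81.] [247. 221.]
scene cell_a_center 0.55 [508.  -8.  66.] [274. 231.]
```

Run:
```python
from h import *
for n in("w7",):
  f=cv2.imread(f"pics/{n}.png")
  for r in range(224,292,2): print(r,f[r,275].tolist(),end=" ")
c=capture("wrist")
print()
for zt in (78,82.5,87):
  for r in(13,): print(zt,[np.round(proj(c,[505.8-0.0975*k,-9.7+0.995*k,zt])[1],1) for k in(13,)])
print("rim far edge z37",proj(c,[505.8,-9.7+14.25,37]),proj(c,[505.8,-9.7+13,37]))
```

```text
224 [139, 146, 152] 226 [123, 128, 133] 228 [90, 73, 71] 230 [71, 27, 9] 232 [70, 28, 5] 234 [70, 28, 3] 236 [70, 27, 9] 238 [72, 27, 10] 240 [70, 28, 3] 242 [68, 25, 0] 244 [67, 25, 2] 246 [68, 27, 8] 248 [65, 17, 0] 250 [67, 25, 0] 252 [71, 28, 9] 254 [69, 25, 1] 256 [70, 27, 7] 258 [71, 31, 8] 260 [72, 29, 10] 262 [70, 29, 6] 264 [98, 40, 10] 266 [109, 40, 0] 268 [111, 40, 7] 270 [110, 45, 6] 272 [118, 106, 103] 274 [140, 146, 152] 276 [142, 149, 154] 278 [137, 144, 149] 280 [144, 148, 154] 282 [114, 120, 124] 284 [79, 81, 83] 286 [86, 87, 90] 288 [91, 88, 89] 290 [75, 76, 76] 
78 [np.float64(250.3)]
82.5 [np.float64(254.0)]
87 [np.float64(257.9)]
rim far edge z37 (np.float64(277.41597407919147), np.float64(222.85838059848993)) (np.float64(277.20064416547183), np.float64(224.88659883628603))
```

The numbers suggest the top is high by about 5 mm, or the cell leans towards −y, so it may not be seated. I'll rise, close the fingers and feel or press the top of the cell.

```bash
python3 -m crank '[{"linear":[0,0,0],"rot":[0,0,0],"jaw":0.3},{"linear":[0,0,-0.03],"rot":[0,0,0],"jaw":0.3},{"linear":[0,0,-0.03],"rot":[0,0,0],"jaw":0.3},{"linear":[0,0,0],"rot":[0,0,0],"jaw":0.8},{"linear":[0,0,0],"rot":[0,0,0],"jaw":1},{"linear":[0,0,0],"rot":[0,0,0],"jaw":1},{"linear":[0,0,0],"rot":[0,0,0],"jaw":1}]' 10
python3 - <<'E'
from h import *
st([505.8,-9.7,90])
c=capture("wrist"); f=c["frame"]; cv2.imwrite("pics/w8.png",f)
cv2.imwrite("pics/w8c.png",cv2.resize(f[130:310,185:365],None,fx=3.3,fy=3.3,interpolation=cv2.INTER_CUBIC))
for z,r in((37,14.25),(82.5,13),(87.5,13)):
  e=np.array([proj(c,[505.8+r*np.cos(t),-9.7+r*np.sin(t),z]) for t in np.linspace(0,6.28,60)]); print(z,((e.min(0)-[185,130])*3.3).round(0),((e.max(0)-[185,130])*3.3).round(0))
E
```

```text
time_s: 12.18
position: [503.2, -10.5, 109.1]
orientation: [0.67, 0.742, -0.002, -0.002]
ft_force: [1.0, -0.3, 0.6]
width: 24.7
t 12.18 p [503.2 -10.5 109.1] yaw(y axis deg) 5.8 zt [-0.005 -0.001 -1.   ] F [ 1.  -0.3  0.6] w 24.7 q7 0.22
tool shift to target [ 0.5  2.7 19. ]
37 [251. 237.] [371. 352.]
82.5 [245. 294.] [379. 421.]
87.5 [243. 302.] [381. 432.]
```

View pics/w8c.png

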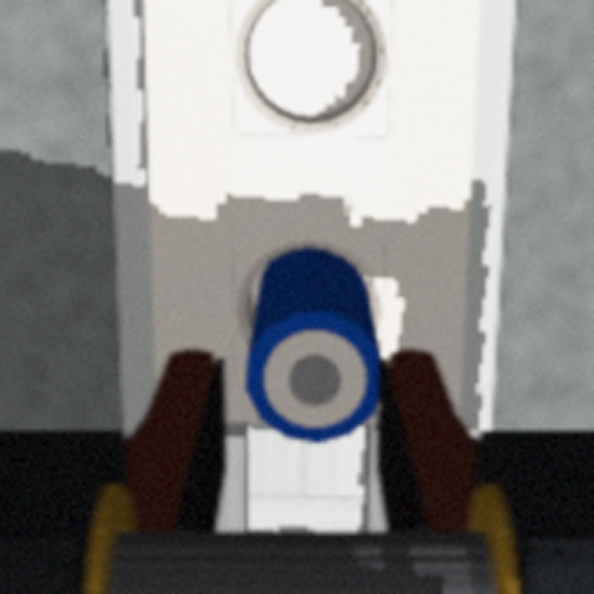

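The crop shows the cell in pocket 1, its top ring centred at (314,376), about 18 crop px lower than predicted. The ring's size fits height 82.5, so the carriage has probably slid towards −y. I'll check pocket 2's position.

Run:
```python
from h import *
c=capture("wrist"); f=c["frame"]; st()
g=lambda u,v,z: ray(c,185+u/3.3,130+v/3.3,z).round(1)
print("pocket2",g(311,57,37),"top@82.5",g(314,376,82.5),"top@87.5",g(314,376,87.5))
print("rim far", g(311,247,37))
```

```text
t 12.28 p [503.4 -10.5 109.2] yaw(y axis deg) 5.8 zt [-0.005 -0.001 -1.   ] F [0.4 0.4 0.4] w 17.0 q7 0.22
pocket2 [500.1  45.4  37. ] top@82.5 [506.5 -13.2  82.5] top@87.5 [506.3 -11.3  87.5]
rim far [504.6   2.   37. ]
```

```bash
python3 -m crank '[{"linear":[-0.0012,0.0027,0],"rot":[-0.005,0.001,0],"jaw":1},{"linear":[0,0,0.006],"rot":[0,0,0],"jaw":1},{"linear":[0,0,0.006],"rot":[0,0,0],"jaw":1},{"linear":[0,0,0.003],"rot":[0,0,0],"jaw":1},{"linear":[0,0,0.003],"rot":[0,0,0],"jaw":1}]' 10
python3 - <<'E'
from h import *
st([505.8,-11,85])
E
```

```text
time_s: 12.9
position: [511.3, -11.7, 95.2]
orientation: [0.671, 0.742, 0.004, 0.002]
ft_force: [-11.9, -0.1, 46.0]
width: 0.6
t 12.9 p [511.3 -11.7  95.2] yaw(y axis deg) 5.73 zt [ 0.008  0.003 -1.   ] F [-11.9  -0.1  46. ] w 0.6 q7 0.24
tool shift to target [ 1.2 -5.5 10.1]
```

Run:
```python
from h import *
s=state(); print(s["ft_force"].round(1) if hasattr(s["ft_force"],'round') else s["ft_force"], s["wrist_torque"]); 
c=capture("wrist"); cv2.imwrite("pics/w9.png",c["frame"]); st()
d=capture("side"); cv2.imwrite("pics/s9.png",d["frame"])
f=c["frame"]
a=cv2.resize(f[130:330,175:375],(400,400),interpolation=cv2.INTER_CUBIC); b=cv2.resize(d["frame"][150:300,200:350],(400,400),interpolation=cv2.INTER_CUBIC)
cv2.imwrite("pics/m9.png",np.hstack([a,b]))
```

```text
[-11.9  -0.1  46. ] [0.07693246 2.83357278 0.01579293]
t 12.95 p [511.3 -11.7  95.3] yaw(y axis deg) 5.72 zt [ 0.008  0.003 -1.   ] F [-9.   0.1 37.1] w 0.1 q7 0.24
```

View pics/m9.png

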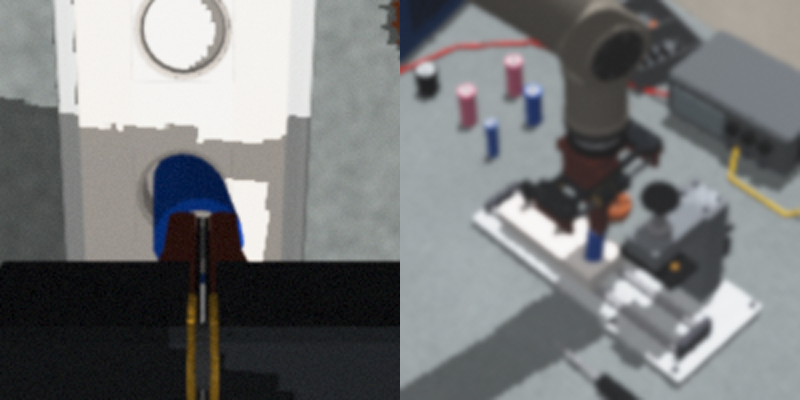

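The picture shows the closed fingertips on the cell's top (crop (200,225)), and the cell stands too tall above the carriage in the side view. Contact came at z ≈ 95, so the cell is only about 8–10 mm into the pocket and jammed. I'll lift, regrasp centred, and work it down with x corrections.

```bash
python3 -m crank '[{"linear":[0,0,-0.01],"rot":[0.008,-0.003,0],"jaw":1},{"linear":[0,-0.005,-0.01],"rot":[0,0,0],"jaw":0.3},{"linear":[0,0,0],"rot":[0,0,0],"jaw":0.3},{"linear":[0,0,0],"rot":[0,0,0],"jaw":0.3},{"linear":[0,0,0],"rot":[0,0,0],"jaw":0.3}]' 15
python3 - <<'E'
from h import *
st([505.3,-10.3,58])
c=capture("wrist"); f=c["frame"]; cv2.imwrite("pics/w10.png",f); st()
# print blue column/row extents of cell top ring: bright blue
m=((f[:,:,0]>88)&(f[:,:,2]<40)&(f[:,:,0].astype(int)-f[:,:,2]>60)).astype(np.uint8)*255
m[:200]=0;m[320:]=0;m[:,:220]=0;m[:,330:]=0
k,l,s_,ce=cv2.connectedComponentsWithStats(m); i=1+s_[1:,4].argmax()
pts=cv2.findNonZero((l==i).astype(np.uint8)); (u,v),(MA,ma),an=cv2.fitEllipse(cv2.convexHull(pts)); print("ring",u,v,MA,ma,s_[i])
for z in(82.5,90,95): print(z,ray(c,u,v,z).round(1), "width mm", (ray(c,s_[i][0]+s_[i][2],v,z)-ray(c,s_[i][0],v,z))[0].round(1))
E
```

```text
time_s: 13.62
position: [505.1, -12.2, 115.4]
orientation: [0.671, 0.742, -0.0, -0.0]
ft_force: [0.2, 0.5, -0.7]
width: 37.2
t 13.62 p [505.1 -12.2 115.4] yaw(y axis deg) 5.72 zt [-0. -0. -1.] F [ 0.2  0.5 -0.7] w 37.2 q7 0.22
tool shift to target [ 1.9  0.4 57.4]
t 13.68 p [505.1 -12.2 115.4] yaw(y axis deg) 5.72 zt [-0.001 -0.    -1.   ] F [-0.4  0.4  0.5] w 41.3 q7 0.22
ring 277.17169189453125 236.46905517578125 38.03638458251953 39.10470199584961 [258 218  39  38 423]
82.5 [506.4 -12.2  82.5] width mm 25.6
90 [506.1  -9.7  90. ] width mm 24.6
95 [505.9  -8.   95. ] width mm 24.0
```

Ring width now fits z ≈ 82, so the press may have seated it. I'll feel again, centred this time.

```bash
python3 -m crank '[{"linear":[0,0,0],"rot":[0,0,0],"jaw":1},{"linear":[0.001,0.0005,0.004],"rot":[0,0,0],"jaw":1},{"linear":[0,0,0.004],"rot":[0,0,0],"jaw":1},{"linear":[0,0,0.004],"rot":[0,0,0],"jaw":1},{"linear":[0,0,0.002],"rot":[0,0,0],"jaw":1}]' 15
python3 - <<'E'
from h import *
st([505.8,-11,82]); print(state()["wrist_torque"])
E
```

```text
time_s: 14.3
position: [505.2, -11.1, 99.7]
orientation: [0.671, 0.742, -0.001, -0.0]
ft_force: [-0.6, -0.1, -1.4]
width: 1.0
t 14.3 p [505.2 -11.1  99.7] yaw(y axis deg) 5.73 zt [-0.002 -0.001 -1.   ] F [-0.6 -0.1 -1.4] w 1.0 q7 0.23
tool shift to target [ 0.1  0.7 17.7]
[-0.01622615  0.05669939  0.03617587]
```

```bash
python3 -m crank '[{"linear":[0,0.0005,0.003],"rot":[0,0,0],"jaw":1},{"linear":[0,0,0.003],"rot":[0,0,0],"jaw":1},{"linear":[0,0,0.002],"rot":[0,0,0],"jaw":1}]' 15
python3 - <<'E'
from h import *
st([505.8,-11,82]); print(state()["wrist_torque"])
E
```

```text
time_s: 14.68
position: [510.3, -11.2, 95.6]
orientation: [0.671, 0.741, 0.003, 0.002]
ft_force: [-5.4, 0.1, 26.5]
width: 0.2
t 14.68 p [510.3 -11.2  95.6] yaw(y axis deg) 5.68 zt [ 0.006  0.001 -1.   ] F [-5.4  0.1 26.5] w 0.2 q7 0.24
tool shift to target [ 0.6 -4.5 13.6]
[0.03301211 1.36132098 0.00302643]
```

Contact is again at z ≈ 95.6, so the cell is jammed. Pushing down also makes the arm push +x (Fx/Fz ≈ −0.25 each time), which wedges it. I'll regrasp, ease it up and re-insert with −x compensation.

```bash
python3 -m crank '[{"linear":[0,0,-0.008],"rot":[0.006,-0.001,0],"jaw":1},{"linear":[0.001,-0.004,-0.008],"rot":[0,0,0],"jaw":0.3},{"linear":[0,0,0],"rot":[0,0,0],"jaw":0.3},{"linear":[0,0,0],"rot":[0,0,0],"jaw":0.3},{"linear":[0,0,0],"rot":[0,0,0],"jaw":0.3},{"linear":[0,0,0],"rot":[0,0,0],"jaw":0.3},{"linear":[0,0,0],"rot":[0,0,0],"jaw":0.3},{"linear":[0,0,0.02],"rot":[0,0,0],"jaw":0.3},{"linear":[0,0,0.02],"rot":[0,0,0],"jaw":0.3},{"linear":[0,0,0.01],"rot":[0,0,0],"jaw":0.3},{"linear":[0,0,0],"rot":[0,0,0],"jaw":0.3}]' 30
python3 - <<'E'
from h import *
st([505.5,-9.8,60])
c=capture("wrist"); f=c["frame"]; cv2.imwrite("pics/w11.png",f)
for r in range(216,290,2): print(r,f[r,276].tolist()[::2],end=" ")
p=[505.6,-10.3]
print();print("rim far",proj(c,[p[0],p[1]+14.25,37]))
for z in(82.5,95):
  e=np.array([proj(c,[p[0]+13*np.cos(t),p[1]+13*np.sin(t),z]) for t in np.linspace(0,6.28,60)]); print(z,e.min(0).round(1),e.max(0).round(1))
b=np.abs(f[270].astype(int)); print("row270 blue cols",[i for i in range(220,330) if f[270,i,0]>85 and f[270,i,2]<40][::6])
E
```

```text
time_s: 16.05
position: [506.2, -10.4, 60.7]
orientation: [0.671, 0.741, 0.0, 0.0]
ft_force: [0.3, -0.2, 0.8]
width: 61.6
t 16.05 p [506.2 -10.4  60.7] yaw(y axis deg) 5.69 zt [ 0.001 -0.    -1.   ] F [ 0.3 -0.2  0.8] w 61.6 q7 0.27
tool shift to target [ 0.7 -0.6  0.7]
216 [143, 155] 218 [141, 153] 220 [136, 147] 222 [118, 119] 224 [72, 24] 226 [69, 7] 228 [71, 6] 230 [70, 6] 232 [70, 10] 234 [71, 10] 236 [67, 3] 238 [70, 5] 240 [66, 0] 242 [68, 2] 244 [74, 15] 246 [69, 0] 248 [71, 0] 250 [69, 7] 252 [72, 5] 254 [84, 12] 256 [113, 11] 258 [115, 8] 260 [111, 1] 262 [123, 105] 264 [138, 151] 266 [143, 156] 268 [141, 154] 270 [140, 150] 272 [101, 107] 274 [88, 87] 276 [89, 88] 278 [83, 85] 280 [85, 88] 282 [88, 90] 284 [87, 88] 286 [84, 84] 288 [85, 85] 
rim far (np.float64(276.4846491882065), np.float64(219.1119556653435))
82.5 [247.3 247.1] [300.5 296. ]
95 [244.9 257.2] [302.6 309.9]
row270 blue cols [249, 255, 297]
```

```bash
python3 -m crank '[{"linear":[0.0005,-0.0005,0],"rot":[0,0,0],"jaw":0.6},{"linear":[0,0,0],"rot":[0,0,0],"jaw":1},{"linear":[0,0,0],"rot":[0,0,0],"jaw":1},{"linear":[0,0,0],"rot":[0,0,0],"jaw":1},{"linear":[0,0,0],"rot":[0,0,0],"jaw":1},{"linear":[0,0,0],"rot":[0,0,0],"jaw":1},{"linear":[0,0,-0.004],"rot":[0,0,0],"jaw":1}]' 30
python3 - <<'E'
from h import *
st([505.5,-9.8,60]); s=state();print(s["wrist_torque"])
E
```

```text
time_s: 16.98
position: [506.5, -9.9, 66.7]
orientation: [0.671, 0.741, 0.001, 0.001]
ft_force: [-0.1, -0.2, -1.5]
width: 24.6
t 16.98 p [506.5  -9.9  66.7] yaw(y axis deg) 5.69 zt [ 0.003  0.    -1.   ] F [-0.1 -0.2 -1.5] w 24.6 q7 0.26
tool shift to target [ 0.2 -1.   6.7]
[-0.11661948  0.08174236  0.04148772]
```

```bash
python3 -m crank '[{"linear":[0,-0.001,0],"rot":[0.003,0,0],"jaw":1},{"linear":[0,0,0],"rot":[0,0,0],"jaw":1},{"linear":[0,0,0.002],"rot":[0,0,0],"jaw":1}]' 30
python3 - <<'E'
from h import *
st([505.5,-10,60])
E
python3 -m crank '[{"linear":[0,0,0.003],"rot":[0,0,0],"jaw":1}]' 
python3 -m crank '[{"linear":[0,0,0.003],"rot":[0,0,0],"jaw":1}]'
python3 -m crank '[{"linear":[0,0,0.003],"rot":[0,0,0],"jaw":1}]'
```

```text
time_s: 17.35
position: [506.0, -9.9, 65.1]
orientation: [0.671, 0.741, 0.001, 0.0]
ft_force: [0.4, -0.7, -1.8]
width: 24.6
t 17.35 p [506.   -9.9  65.1] yaw(y axis deg) 5.69 zt [ 0.002  0.    -1.   ] F [ 0.4 -0.7 -1.8] w 24.6 q7 0.26
tool shift to target [-0.  -0.5  5.1]
time_s: 17.48
position: [506.1, -9.9, 62.4]
orientation: [0.671, 0.741, 0.001, 0.0]
ft_force: [-9.7, -0.2, 39.7]
width: 24.6
time_s: 17.6
position: [506.3, -10.1, 61.7]
orientation: [0.671, 0.741, 0.001, -0.001]
ft_force: [-12.7, -0.4, 42.0]
width: 24.2
time_s: 17.73
position: [506.2, -10.2, 61.3]
orientation: [0.672, 0.741, 0.002, -0.001]
ft_force: [-13.4, 0.6, 41.6]
width: 24.6
```

Run:
```python
from h import *
for i in range(3):
    s=state(); F=np.array(s["ft_force"]);T=np.array(s["wrist_torque"]); print(F.round(1),T.round(3))
    for rz in(-.27,-.30): print(rz,"rx",(rz*F[0]-T[1])/F[2]*1e3,"ry",(T[0]+rz*F[1])/F[2]*1e3)
    c=capture("side" if i else "scene"); cv2.imwrite(f"pics/z{i}.png",c["frame"])
st()
```

```text
[-13.4   0.6  41.6] [0.015 2.989 0.042]
-0.27 rx 15.013097065376282 ry -3.3167375058377613
-0.3 rx 24.67164592665452 ry -3.724312645217471
[-11.7  -0.1  38.1] [0.022 2.906 0.051]
-0.27 rx 6.542100582106326 ry 1.140608721127915
-0.3 rx 15.73597689500407 ry 1.2026998193253498
[-11.7   0.8  37.4] [0.015 2.893 0.04 ]
-0.27 rx 6.981426244143239 ry -5.474226748455665
-0.3 rx 16.357124292702167 ry -6.126763271581516
t 17.88 p [506.2 -10.3  61.2] yaw(y axis deg) 5.61 zt [ 0.     0.004 -1.   ] F [-11.6  -0.2  37.8] w 24.4 q7 0.27
```

The torque puts the contact on the +x side of the cell's foot, so the cell is too far in +x. I'll lift slightly, shift −x, and try again.

```bash
python3 -m crank '[{"linear":[0,0,-0.003],"rot":[0,-0.004,0],"jaw":1},{"linear":[0,-0.002,0],"rot":[0,0,0],"jaw":1},{"linear":[0,0,0],"rot":[0,0,0],"jaw":1},{"linear":[0,0,0.002],"rot":[0,0,0],"jaw":1}]' 30
python3 -m crank '[{"linear":[0,0,0.003],"rot":[0,0,0],"jaw":1}]' 
python3 -m crank '[{"linear":[0,0,0.003],"rot":[0,0,0],"jaw":1}]'
python3 - <<'E'
from h import *
s=state();print(s["wrist_torque"]);st()
E
```

```text
time_s: 18.38
position: [504.1, -10.4, 62.1]
orientation: [0.672, 0.741, 0.001, 0.0]
ft_force: [0.2, -1.0, -1.4]
width: 24.5
time_s: 18.5
position: [504.3, -10.6, 60.6]
orientation: [0.672, 0.741, 0.001, -0.0]
ft_force: [-11.2, 0.6, 40.4]
width: 24.5
time_s: 18.62
position: [504.4, -10.8, 59.9]
orientation: [0.672, 0.74, 0.001, -0.001]
ft_force: [-10.9, 0.2, 38.3]
width: 24.8
[-0.05956713  2.83351658  0.01741342]
t 18.62 p [504.4 -10.8  59.9] yaw(y axis deg) 5.54 zt [-0.     0.003 -1.   ] F [-10.9   0.2  38.3] w 24.8 q7 0.27
```

Still stopped at the height where I gripped it. I need an independent height check, so I'll release, back off towards cell B and measure the cell with the fixed cameras.

```bash
python3 -m crank '[{"linear":[0,0,-0.001],"rot":[0,-0.003,0],"jaw":1},{"linear":[0,0,0],"rot":[0,0,0],"jaw":0.6},{"linear":[0,0,0],"rot":[0,0,0],"jaw":0.4},{"linear":[0,0,0],"rot":[0,0,0],"jaw":0.3},{"linear":[0,0,0],"rot":[0,0,0],"jaw":0.3},{"linear":[0,0,-0.04],"rot":[0,0,0],"jaw":0.3},{"linear":[0,0,-0.06],"rot":[0,0,0],"jaw":0.3},{"linear":[0.06,0,0],"rot":[0,0,0],"jaw":0.3},{"linear":[0.06,0,0],"rot":[0,0,0],"jaw":0.3},{"linear":[0.06,0,0],"rot":[0,0,0],"jaw":0.3},{"linear":[0,0,0],"rot":[0,0,0],"jaw":0.3}]' 30
python3 - <<'E'
from h import *
st()
ims=[]
for n,(u,v) in(("scene",(275,232)),("side",(271,242))):
    c=capture(n); f=c["frame"]
    hsv=cv2.cvtColor(f,cv2.COLOR_BGR2HSV); m=cv2.inRange(hsv,(103,90,20),(130,255,255))
    m2=m.copy(); m2[:v-25]=0;m2[v+25:]=0;m2[:,:u-25]=0;m2[:,u+25:]=0
    ys,xs=np.nonzero(m2); print(n,"obs blue centroid",xs.mean().round(1),ys.mean().round(1),"bbox",xs.min(),xs.max(),ys.min(),ys.max(),len(xs))
    for top in(82.5,95):
        pts=[proj(c,[505.6+13*np.cos(t),-10.3+13*np.sin(t),z]) for t in np.linspace(0,6.28,60) for z in(37,top)]
        pts=np.array(pts); print(top,"pred bbox",pts.min(0).round(1),pts.max(0).round(1), "top centre",np.round(proj(c,[505.6,-10.3,top]),1),"axis@37",np.round(proj(c,[505.6,-10.3,37]),1))
    # reference: cell B standing on bench
    ims.append(cv2.resize(f[v-30:v+20,u-25:u+25],(400,400),interpolation=cv2.INTER_CUBIC))
cv2.imwrite("pics/m12.png",np.hstack(ims))
E
```

```text
time_s: 20.0
position: [487.7, 173.5, 163.5]
orientation: [0.673, 0.739, 0.001, -0.0]
ft_force: [-0.1, -0.4, -0.2]
width: 61.7
t 20.0 p [487.7 173.5 163.5] yaw(y axis deg) 5.37 zt [ 0.     0.002 -1.   ] F [-0.1 -0.4 -0.2] w 61.7 q7 -0.21
scene obs blue centroid 273.6 232.2 bbox 270 277 225 237 65
82.5 pred bbox [269.9 223.8] [278.7 239.8] top centre [274.3 227.3] axis@37 [274.1 236.3]
95 pred bbox [269.9 221.3] [278.7 239.8] top centre [274.4 224.8] axis@37 [274.1 236.3]
side obs blue centroid 271.9 242.6 bbox 270 274 239 246 37
82.5 pred bbox [268.6 236.8] [276.1 250.8] top centre [272.4 239.6] axis@37 [272.5 248. ]
95 pred bbox [268.6 234.4] [276.1 250.8] top centre [272.3 237.2] axis@37 [272.5 248. ]
```

View pics/m12.png

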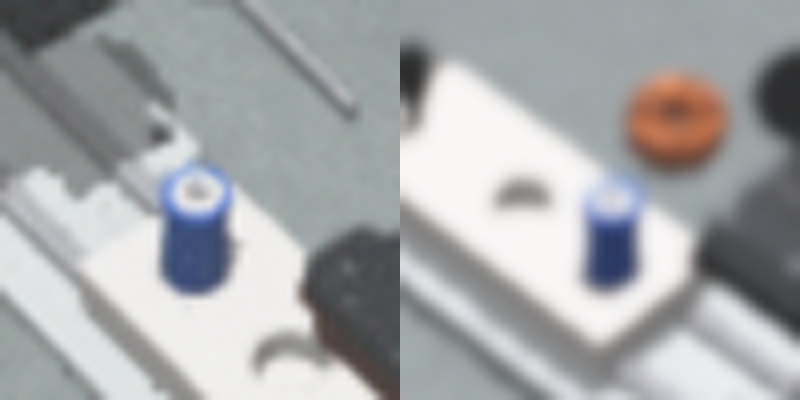

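The views show the cell in pocket 1. In the scene crop its visible height is (197,163) to (197,293), i.e. 16.2 px against 16.0 predicted for seated and 18.5 for 12 mm high. In the side crop it is 14.3 px against 14.0 and 16.4. So it is seated and upright. The reported tip z seems about 12 mm high at contact, and I'll allow for that. Now cell B, measured numerically since the picture budget is spent.

```bash
python3 -m crank '[{"linear":[0.029,0.05,0],"rot":[0,0,0],"jaw":0.3},{"linear":[0.029,0.05,0],"rot":[0,0,0],"jaw":0.3},{"linear":[0.029,0.05,0],"rot":[0,0,0],"jaw":0.3},{"linear":[0,0,0],"rot":[0,0,0],"jaw":0.3},{"linear":[0,0,0],"rot":[0,0,0],"jaw":0.3}]' 20
cat >> h.py <<'E'
def ring(c,z,near):
    f=c["frame"]; b,g,r=[f[:,:,i].astype(int) for i in range(3)]
    m=((b>45)&(b-r>35)&(b-g>25)).astype(np.uint8)
    k,l,s,ce=cv2.connectedComponentsWithStats(m)
    for i in range(1,k):
        if s[i][4]<80: continue
        mm=(l==i); vals=b[mm]; t=cv2.threshold(vals.astype(np.uint8).reshape(-1,1),0,255,cv2.THRESH_OTSU)[0]
        pts=cv2.findNonZero((mm&(b>t)).astype(np.uint8)); h=cv2.convexHull(pts)
        if len(h)<5: continue
        (u,v),ax,an=cv2.fitEllipse(h); p=ray(c,u,v,z)
        print("blob bbox",s[i][:4],"top",np.round([u,v],1),np.round(ax,1),"world",p.round(1))
E
python3 - <<'E'
from h import *
st([631,280,50]); c=capture("wrist"); cv2.imwrite("pics/w13.png",c["frame"]); ring(c,65.5,None); st()
for q in("cell_a_center","thin_cell_center"): find(q,"wrist",c)
for p in([631,280],): print(proj(c,[*p,65.5]),proj(c,[*p,0]))
E
```

```text
time_s: 20.72
position: [635.0, 256.4, 160.7]
orientation: [0.681, 0.732, -0.004, 0.001]
ft_force: [-0.4, -0.6, -0.0]
width: 61.4
t 20.73 p [635.  256.4 160.7] yaw(y axis deg) 4.11 zt [-0.004 -0.007 -1.   ] F [-0.4 -0.6 -0. ] w 61.4 q7 -0.21
tool shift to target [ 24.5  -1.8 110.6]
blob bbox [259 164  32  38] top [274.2 183.2] [24.9 29.3] world [631.8 281.3  65.5]
blob bbox [159 176  40  32] top [169.7 196.2] [20.1 21.8] world [544.6 263.8  65.5]
t 20.77 p [634.7 256.7 160.8] yaw(y axis deg) 4.12 zt [-0.004 -0.006 -1.   ] F [-1.2 -0.5 -0.1] w 61.3 q7 -0.21
wrist thin_cell_center 0.64 [543. 263.  31.] [181. 189.]
wrist thin_cell_center 0.63 [385. 423.  -5.] [21.  2.]
(np.float64(273.1093111488297), np.float64(184.60794623449866)) (np.float64(273.8923111386925), np.float64(174.06609105006876))
```

```bash
python3 -m crank '[{"linear":[0.023,-0.002,0.02],"rot":[-0.004,0.006,-0.026],"jaw":0.3},{"linear":[0,0,0.025],"rot":[0,0,0],"jaw":0.3},{"linear":[0,0,0.02],"rot":[0,0,0],"jaw":0.3},{"linear":[0,0,0],"rot":[0,0,0],"jaw":0.3}]' 20
python3 - <<'E'
from h import *
st([631.5,280.5,39]); c=capture("wrist"); ring(c,65.5,None)
print(proj(c,[631.5,280.5,65.5]))
E
```

```text
time_s: 21.38
position: [626.6, 284.9, 92.4]
orientation: [0.669, 0.743, 0.001, -0.002]
ft_force: [-0.4, -0.1, 0.0]
width: 61.5
t 21.38 p [626.6 284.9  92.4] yaw(y axis deg) 6.0 zt [-0.002  0.004 -1.   ] F [-0.4 -0.1  0. ] w 61.5 q7 -0.2
tool shift to target [-5.1  4.5 53.3]
blob bbox [263 208  40  60] top [282.4 248.2] [37.4 38.4] world [631.7 279.5  65.5]
blob bbox [133 219  54  48] top [147.  256.5] [24.2 28.2] world [544.7 264.6  65.5]
(np.float64(282.14528480598705), np.float64(246.74530944277504))
```

```bash
python3 -m crank '[{"linear":[-0.0055,0.0045,0],"rot":[-0.002,-0.004,0],"jaw":0.3},{"linear":[0,0,0.02],"rot":[0,0,0],"jaw":0.3},{"linear":[0,0,0.02],"rot":[0,0,0],"jaw":0.3},{"linear":[0,0,0.01],"rot":[0,0,0],"jaw":0.3},{"linear":[0,0,0],"rot":[0,0,0],"jaw":0.3}]' 20
python3 - <<'E'
from h import *
st([631.6,280,39])
E
```

```text
time_s: 22.05
position: [633.9, 279.6, 41.0]
orientation: [0.669, 0.743, 0.002, 0.001]
ft_force: [0.4, 0.0, -0.1]
width: 61.5
t 22.05 p [633.9 279.6  41. ] yaw(y axis deg) 5.95 zt [ 0.004  0.002 -1.   ] F [ 0.4  0.  -0.1] w 61.5 q7 -0.17
tool shift to target [ 0.6 -2.3  2. ]
```

```bash
python3 -m crank '[{"linear":[0.0006,-0.0023,0.002],"rot":[0.004,-0.002,0],"jaw":0.4},{"linear":[0,0,0],"rot":[0,0,0],"jaw":0.7},{"linear":[0,0,0],"rot":[0,0,0],"jaw":1},{"linear":[0,0,0],"rot":[0,0,0],"jaw":1},{"linear":[0,0,0],"rot":[0,0,0],"jaw":1},{"linear":[0,0,0],"rot":[0,0,0],"jaw":1},{"linear":[0,0,0],"rot":[0,0,0],"jaw":1}]' 20
python3 - <<'E'
from h import *
st([500.3,45.6,139])
E
```

```text
time_s: 22.92
position: [632.1, 280.5, 40.2]
orientation: [0.669, 0.743, 0.001, 0.0]
ft_force: [0.2, 0.2, -0.8]
width: 24.5
t 22.93 p [632.1 280.5  40.2] yaw(y axis deg) 5.96 zt [ 0.002  0.    -1.   ] F [ 0.2  0.2 -0.8] w 24.5 q7 -0.17
tool shift to target [-220.  -155.3  -99. ]
```

```bash
python3 -m crank '[{"linear":[0,0,-0.03],"rot":[0,0,0],"jaw":1},{"linear":[0,0,-0.04],"rot":[0,0,0],"jaw":1},{"linear":[0,0,-0.035],"rot":[0,0,0],"jaw":1},{"linear":[-0.05,-0.031,0],"rot":[0,0,0],"jaw":1},{"linear":[-0.05,-0.031,0],"rot":[0,0,0],"jaw":1},{"linear":[-0.05,-0.031,0],"rot":[0,0,0],"jaw":1},{"linear":[-0.05,-0.031,0],"rot":[0,0,0],"jaw":1},{"linear":[-0.045,-0.031,0],"rot":[0,0,0],"jaw":1},{"linear":[0,0,0],"rot":[0,0,0],"jaw":1},{"linear":[0,0,0],"rot":[0,0,0],"jaw":1}]' 20
cat >> h.py <<'E'
def pocket(c,guess):
    f=c["frame"]; g=cv2.GaussianBlur(cv2.cvtColor(f,cv2.COLOR_BGR2GRAY),(3,3),0).astype(float)
    out=[]
    cx,cy=guess
    for it in range(3):
        pts=[]
        for t in np.linspace(0,2*np.pi,72,endpoint=False):
            rr=np.arange(11,18,0.25); uv=np.array([proj(c,[cx+r*np.cos(t),cy+r*np.sin(t),37]) for r in rr])
            v=cv2.remap(g.astype(np.float32),uv[:,0].astype(np.float32).reshape(1,-1),uv[:,1].astype(np.float32).reshape(1,-1),cv2.INTER_LINEAR)[0]
            k=int(v.argmin())
            if 2<k<len(rr)-3 and min(v[0],v[-1])-v[k]>15: pts.append([cx+rr[k]*np.cos(t),cy+rr[k]*np.sin(t)])
        P=np.array(pts)
        if len(P)<8: print("few",len(P)); return
        A=np.c_[2*P,np.ones(len(P))]; s=np.linalg.lstsq(A,(P**2).sum(1),rcond=None)[0]; cx,cy=s[:2]
    print("pocket",np.round([cx,cy],1),"r",np.sqrt(s[2]+cx*cx+cy*cy).round(1),"n",len(P))
E
python3 - <<'E'
from h import *
st([502.8,20,139]); c=capture("wrist"); cv2.imwrite("pics/w14.png",c["frame"]); st()
pocket(c,(500.2,45.4)); pocket(c,(499,47)); pocket(c,(501,44)); find("pocket_2","wrist",c); find("carriage_grip","wrist",c); ring(c,82.5,None)
E
```

```text
time_s: 24.18
position: [500.2, 14.0, 148.3]
orientation: [0.669, 0.743, 0.002, 0.001]
ft_force: [0.2, 0.1, -0.8]
width: 24.8
t 24.18 p [500.2  14.  148.3] yaw(y axis deg) 5.98 zt [ 0.005  0.002 -1.   ] F [ 0.2  0.1 -0.8] w 24.8 q7 0.13
tool shift to target [5.7 3.2 9.3]
t 24.23 p [500.   13.8 148.2] yaw(y axis deg) 5.98 zt [ 0.004  0.002 -1.   ] F [-0.2 -0.5 -1.6] w 24.8 q7 0.13
pocket [499.   45.5] r 14.1 n 69
pocket [499.   45.5] r 14.1 n 69
pocket [499.   45.5] r 14.2 n 69
wrist pocket_2 0.69 [501.  47.  63.] [280. 177.]
wrist carriage_grip 0.91 [490. 121.  79.] [275.  72.]
wrist carriage_grip 0.62 [604.  64.   0.] [384. 162.]
blob bbox [250 219  52  73] top [275.6 268.8] [ 48.8 104. ] world [504.7 -23.9  82.5]
```

The pocket fit is clean: (499.0, 45.5), r 14.1. I'll move over it, lower and recheck.

```bash
python3 -m crank '[{"linear":[0.032,0.0025,0],"rot":[0.004,-0.002,0],"jaw":1},{"linear":[0,0,0],"rot":[0,0,0],"jaw":1},{"linear":[0,0,0.02],"rot":[0,0,0],"jaw":1},{"linear":[0,0,0.02],"rot":[0,0,0],"jaw":1},{"linear":[0,0,0.012],"rot":[0,0,0],"jaw":1},{"linear":[0,0,0],"rot":[0,0,0],"jaw":1}]' 20
python3 - <<'E'
from h import *
st([499.3,45.7,88]); c=capture("wrist"); cv2.imwrite("pics/w15.png",c["frame"])
pocket(c,(499.3,45.5)); pocket(c,(500.3,46.5))
f=c["frame"]; b,g,r=[f[:,:,i].astype(int) for i in range(3)]; m=((b>45)&(b-r>35)&(b-g>25)).astype(np.uint8); m[:190]=0
x,y,w_,h=cv2.boundingRect(cv2.findNonZero(m)); rows=[(v,np.nonzero(m[v])[0].min(),np.nonzero(m[v])[0].max()) for v in range(y,y+24,4)]; print(x,y,w_,h,rows)
p=state()["position"]; e=np.array([proj(c,[p[0]+13*np.cos(t),p[1]+13*np.sin(t),p[2]-40]) for t in np.linspace(0,6.28,60)]); print("exp foot",e.min(0).round(1),e.max(0).round(1))
E
```

```text
time_s: 25.08
position: [502.4, 51.1, 94.4]
orientation: [0.666, 0.746, 0.0, 0.001]
ft_force: [-0.2, 0.4, -1.2]
width: 24.6
t 25.07 p [502.4  51.1  94.4] yaw(y axis deg) 6.52 zt [ 0.002 -0.002 -1.   ] F [-0.2  0.4 -1.2] w 24.6 q7 0.11
tool shift to target [-5.  -3.7  6.4]
few 0
few 5
247 219 55 143 [(219, np.int64(272), np.int64(277)), (223, np.int64(263), np.int64(286)), (227, np.int64(260), np.int64(290)), (231, np.int64(258), np.int64(292)), (235, np.int64(257), np.int64(293)), (239, np.int64(256), np.int64(294))]
exp foot [256.6 214.7] [294.8 251. ]
```

```bash
python3 -m crank '[{"linear":[-0.0045,-0.0033,0],"rot":[0.002,0.002,0.012],"jaw":1},{"linear":[0,0,0],"rot":[0,0,0],"jaw":1},{"linear":[0,0,0.005],"rot":[0,0,0],"jaw":1},{"linear":[0,0,0],"rot":[0,0,0],"jaw":1}]' 20
python3 - <<'E'
from h import *
st([499.6,46.2,78])
E
```

```text
time_s: 25.62
position: [501.1, 45.8, 91.3]
orientation: [0.671, 0.742, 0.002, 0.001]
ft_force: [0.0, -0.1, -0.0]
width: 24.6
t 25.62 p [501.1  45.8  91.3] yaw(y axis deg) 5.75 zt [ 0.004  0.001 -1.   ] F [ 0.  -0.1 -0. ] w 24.6 q7 0.11
tool shift to target [ 0.5 -1.5 13.3]
```

```bash
python3 -m crank '[{"linear":[0.0005,-0.0016,0],"rot":[0.004,0,0],"jaw":1},{"linear":[0,0,0.004],"rot":[0,0,0],"jaw":1},{"linear":[0,-0.0005,0.004],"rot":[0,0,0],"jaw":1}]' 20
python3 -m crank '[{"linear":[0,-0.0003,0.004],"rot":[0,0,0],"jaw":1}]'
python3 -m crank '[{"linear":[0,-0.0003,0.003],"rot":[0,0,0],"jaw":1}]'
python3 - <<'E'
from h import *
st([499.6,46.2,57]); s=state();print(np.round(s["wrist_torque"],2))
E
```

```text
time_s: 26.0
position: [499.1, 46.4, 83.1]
orientation: [0.671, 0.742, 0.001, -0.0]
ft_force: [0.3, -0.2, -1.4]
width: 24.6
time_s: 26.12
position: [498.7, 46.4, 78.7]
orientation: [0.671, 0.742, 0.0, -0.0]
ft_force: [0.1, 0.5, -1.9]
width: 24.8
time_s: 26.25
position: [498.5, 46.5, 75.4]
orientation: [0.671, 0.742, 0.001, -0.0]
ft_force: [0.2, 0.7, -1.2]
width: 24.2
t 26.25 p [498.5  46.5  75.4] yaw(y axis deg) 5.77 zt [ 0.     0.001 -1.   ] F [ 0.2  0.7 -1.2] w 24.2 q7 0.12
tool shift to target [-0.5  1.1 18.4]
[ 0.04 -0.11  0.02]
```

```bash
python3 -m crank '[{"linear":[0,0.0008,0.003],"rot":[0,0,0],"jaw":1}]' 20
python3 -m crank '[{"linear":[0,0.0003,0.003],"rot":[0,0,0],"jaw":1}]'
python3 -m crank '[{"linear":[0,0,0.003],"rot":[0,0,0],"jaw":1}]'
python3 - <<'E'
from h import *
st([499.6,46.2,57]); s=state();print(np.round(s["wrist_torque"],2))
E
```

```text
time_s: 26.38
position: [499.2, 46.6, 72.1]
orientation: [0.671, 0.742, 0.0, -0.0]
ft_force: [-0.0, 0.2, 0.3]
width: 24.6
time_s: 26.5
position: [499.5, 46.6, 69.5]
orientation: [0.671, 0.742, 0.0, -0.001]
ft_force: [-8.2, 0.7, 28.4]
width: 24.8
time_s: 26.62
position: [499.6, 46.6, 68.1]
orientation: [0.671, 0.742, 0.001, -0.001]
ft_force: [-10.0, 0.0, 28.1]
width: 24.4
t 26.62 p [499.6  46.6  68.1] yaw(y axis deg) 5.74 zt [-0.001  0.003 -1.   ] F [-10.    0.   28.1] w 24.4 q7 0.13
tool shift to target [-0.4 -0.  11.1]
[-0.21  2.32 -0.02]
```

Contact at foot ≈ 30 here as well. Both pockets give the same floor height, and it also agrees with the 95.6 top probe and with the detectors' z of about 63 for the pocket points. So the whole carriage sits about 13 mm higher than I assumed, and the cells really are bottomed. Release.

```bash
python3 -m crank '[{"linear":[0,0,-0.001],"rot":[0,-0.003,0],"jaw":1},{"linear":[0,0,0],"rot":[0,0,0],"jaw":0.6},{"linear":[0,0,0],"rot":[0,0,0],"jaw":0.5},{"linear":[0,0,0],"rot":[0,0,0],"jaw":0.4},{"linear":[0,0,0],"rot":[0,0,0],"jaw":0.3},{"linear":[0,0,-0.03],"rot":[0,0,0],"jaw":0.3},{"linear":[0,0,-0.04],"rot":[0,0,0],"jaw":0.3},{"linear":[0,0,-0.02],"rot":[0,0,0],"jaw":0.8},{"linear":[0,0,0],"rot":[0,0,0],"jaw":1},{"linear":[0,0,0],"rot":[0,0,0],"jaw":1}]' 20
python3 - <<'E'
from h import *
st(); c=capture("wrist"); cv2.imwrite("pics/w16.png",c["frame"]); ring(c,95.5,None); find("carriage_grip","wrist",c)
for n,b in(("scene",(285,243)),("side",(262,234))):
    c=capture(n); find("cell_a_center",n,c); find("carriage_grip",n,c)
    for p in([505.5,-10,63],[500,46,63]): print(p,np.round(proj(c,p),1))
    f=c["frame"]; hsv=cv2.cvtColor(f,cv2.COLOR_BGR2HSV); m=cv2.inRange(hsv,(103,90,20),(130,255,255)); m[:215]=0;m[260:]=0;m[:,:255]=0;m[:,300:]=0
    k,l,s,ce=cv2.connectedComponentsWithStats(m); print([(s[i].tolist(),ce[i].round(1).tolist()) for i in range(1,k) if s[i][4]>8])
E
```

```text
time_s: 27.88
position: [498.9, 46.3, 160.0]
orientation: [0.671, 0.742, -0.001, -0.001]
ft_force: [0.2, 0.1, 0.5]
width: 35.2
t 27.88 p [498.9  46.3 160. ] yaw(y axis deg) 5.74 zt [-0.003 -0.001 -1.   ] F [0.2 0.1 0.5] w 35.2 q7 0.04
blob bbox [261 194  33  46] top [277.4 223.7] [31.5 33.8] world [500.4  45.8  95.5]
blob bbox [261 252  31  40] top [276.2 286.7] [24.6 31.1] world [504.7  -6.6  95.5]
wrist carriage_grip 0.7 [493. 118.  77.] [277. 126.]
scene cell_a_center 0.4 [504.  -7.  64.] [275. 231.]
scene carriage_grip 0.76 [494. 116.  76.] [302. 256.]
[505.5, -10, 63] [274.3 231.3]
[500, 46, 63] [286.3 243.2]
[([270, 226, 8, 12, 67], [273.8, 232.2]), ([282, 238, 8, 12, 67], [285.3, 244.1])]
side cell_a_center 0.68 [503.  -9.  66.] [272. 243.]
side carriage_grip 0.96 [495. 115.  84.] [248. 221.]
[505.5, -10, 63] [272.3 243.2]
[500, 46, 63] [261.  234.8]
[([259, 231, 5, 8, 38], [261.0, 234.3]), ([270, 239, 5, 8, 38], [271.9, 242.5])]
```

Both cells appear at the same height in both fixed cameras. Now I'll go behind the grip knob with closed fingers.

```bash
python3 -m crank '[{"linear":[0.055,0.0007,0],"rot":[-0.003,0.001,0],"jaw":1},{"linear":[0.055,0.0007,0],"rot":[0,0,0],"jaw":1},{"linear":[0,0,0],"rot":[0,0,0],"jaw":1},{"linear":[0,0,0],"rot":[0,0,0],"jaw":1},{"linear":[0,0,0.03],"rot":[0,0,0],"jaw":1},{"linear":[0,0,0],"rot":[0,0,0],"jaw":1}]' 20
python3 - <<'E'
from h import *
st([489.3,155,68]); c=capture("side"); find("carriage_grip","side",c); c=capture("wrist"); find("carriage_grip","wrist",c)
E
```

```text
time_s: 29.02
position: [490.8, 155.0, 129.9]
orientation: [0.673, 0.739, 0.0, 0.001]
ft_force: [-0.1, 0.2, 0.3]
width: 0.7
t 29.02 p [490.8 155.  129.9] yaw(y axis deg) 5.36 zt [ 0.001 -0.001 -1.   ] F [-0.1  0.2  0.3] w 0.7 q7 -0.16
tool shift to target [ 0.2 -1.5 61.9]
side carriage_grip 0.88 [495. 116.  81.] [247. 221.]
```

```bash
python3 -m crank '[{"linear":[0,-0.001,0.02],"rot":[0,0,0],"jaw":1},{"linear":[0,0,0.02],"rot":[0,0,0],"jaw":1},{"linear":[0,0,0.018],"rot":[0,0,0],"jaw":1},{"linear":[0,0,0],"rot":[0,0,0],"jaw":1},{"linear":[-0.008,0,0],"rot":[0,0,0],"jaw":1}]' 20
python3 - <<'E'
from h import *
st([491,145,70])
E
```

```text
time_s: 29.85
position: [497.1, 149.5, 78.1]
orientation: [0.673, 0.74, 0.007, 0.003]
ft_force: [-0.5, 0.2, -0.0]
width: 0.1
t 29.85 p [497.1 149.5  78.1] yaw(y axis deg) 5.38 zt [ 0.014  0.007 -1.   ] F [-0.5  0.2 -0. ] w 0.1 q7 -0.1
tool shift to target [-4.  -6.6  7.9]
```

```bash
python3 -m crank '[{"linear":[0,-0.0065,0.005],"rot":[0.014,-0.007,-0.004],"jaw":1},{"linear":[0,0,0],"rot":[0,0,0],"jaw":1},{"linear":[-0.01,0,0],"rot":[0,0,0],"jaw":1},{"linear":[-0.01,0,0],"rot":[0,0,0],"jaw":1}]' 20
python3 - <<'E'
from h import *
st([493.5,115,70])
E
```

```text
time_s: 30.35
position: [493.1, 128.6, 74.5]
orientation: [0.671, 0.741, 0.001, 0.001]
ft_force: [-0.7, 2.3, -1.0]
width: 0.4
t 30.35 p [493.1 128.6  74.5] yaw(y axis deg) 5.65 zt [ 0.002 -0.    -1.   ] F [-0.7  2.3 -1. ] w 0.4 q7 -0.06
tool shift to target [-13.5  -1.    4.5]
```

```bash
python3 -m crank '[{"linear":[-0.01,0,0],"rot":[0.001,0,0],"jaw":1},{"linear":[-0.012,0,0],"rot":[0,0,0],"jaw":1},{"linear":[-0.012,0,0],"rot":[0,0,0],"jaw":1},{"linear":[-0.012,0,0],"rot":[0,0,0],"jaw":1}]' 20
python3 - <<'E'
from h import *
st([500,45,70])
E
```

```text
time_s: 30.85
position: [497.7, 80.2, 74.5]
orientation: [0.671, 0.741, 0.001, 0.0]
ft_force: [-0.9, 2.9, 0.2]
width: 0.7
t 30.85 p [497.7  80.2  74.5] yaw(y axis deg) 5.65 zt [ 0.001  0.    -1.   ] F [-0.9  2.9  0.2] w 0.7 q7 0.04
tool shift to target [-35.2  -1.2   4.4]
```

```bash
python3 -m crank '[{"linear":[-0.012,0,0],"rot":[0,0,0],"jaw":1},{"linear":[-0.012,0,0],"rot":[0,0,0],"jaw":1},{"linear":[-0.012,0,0],"rot":[0,0,0],"jaw":1},{"linear":[-0.012,0,0],"rot":[0,0,0],"jaw":1},{"linear":[-0.01,0,0],"rot":[0,0,0],"jaw":1},{"linear":[-0.006,0,0],"rot":[0,0,0],"jaw":1}]' 20
python3 - <<'E'
from h import *
st([505,-8,70])
E
```

```text
time_s: 31.6
position: [504.3, 10.9, 74.4]
orientation: [0.672, 0.741, 0.0, 0.0]
ft_force: [-0.4, 3.5, -0.2]
width: 0.4
t 31.6 p [504.3  10.9  74.4] yaw(y axis deg) 5.57 zt [ 0.001  0.    -1.   ] F [-0.4  3.5 -0.2] w 0.4 q7 0.18
tool shift to target [-18.8  -1.1   4.4]
```

```bash
python3 -m crank '[{"linear":[-0.006,0,0],"rot":[0,0,0],"jaw":1},{"linear":[-0.005,0,0],"rot":[0,0,0],"jaw":1},{"linear":[-0.004,0,0],"rot":[0,0,0],"jaw":1}]' 20
python3 -m crank '[{"linear":[-0.003,0,0],"rot":[0,0,0],"jaw":1}]'
python3 -m crank '[{"linear":[-0.003,0,0],"rot":[0,0,0],"jaw":1}]'
```

```text
time_s: 31.98
position: [505.6, -3.5, 74.4]
orientation: [0.672, 0.741, 0.001, -0.001]
ft_force: [-2.0, 12.9, 1.6]
width: 0.7
time_s: 32.1
position: [505.6, -3.5, 74.5]
orientation: [0.671, 0.742, 0.002, -0.002]
ft_force: [-2.2, 13.4, 2.6]
width: 0.0
time_s: 32.22
position: [505.6, -3.4, 74.5]
orientation: [0.67, 0.742, 0.002, -0.004]
ft_force: [-1.5, 10.4, 2.1]
width: 0.3
```

```bash
python3 -m crank '[{"linear":[-0.006,0,0],"rot":[0,0.003,0],"jaw":1}]' 20
python3 -m crank '[{"linear":[-0.006,0,0],"rot":[0,0,0],"jaw":1}]'
python3 - <<'E'
from h import *
st()
for n in("scene","side"):
    c=capture(n); cv2.imwrite(f"pics/{n}17.png",c["frame"])
    for q in("cell_a_center","carriage_grip","knob_top","pin_1","ram"): find(q,n,c)
E
```

```text
time_s: 32.35
position: [505.5, -3.7, 74.6]
orientation: [0.668, 0.744, 0.005, -0.008]
ft_force: [-4.0, 22.4, 6.6]
width: 0.2
time_s: 32.48
position: [505.5, -3.5, 74.6]
orientation: [0.666, 0.745, 0.007, -0.011]
ft_force: [-3.4, 19.0, 6.1]
width: 0.6
t 32.48 p [505.5  -3.5  74.6] yaw(y axis deg) 6.4 zt [-0.008  0.025 -1.   ] F [-3.4 19.   6.1] w 0.6 q7 0.26
scene cell_a_center 0.64 [ 519. -150.   66.] [246. 203.]
scene carriage_grip 0.71 [507. -21.  75.] [272. 226.]
scene knob_top 0.67 [ 519. -124.  249.] [249. 167.]
scene knob_top 0.44 [518. -90.  60.] [257. 216.]Traceback (most recent call last):
  File "<stdin>", line 5, in <module>
  File "h.py", line 12, in find
    for r in f(q,name):
             ~^^^^^^^^
ValueError: it knows: capacitor, carriage_grip, cell_a_center, cell_b_center, choke, heatsink, knob_top, multimeter, pin, pocket, screwdriver, solder_reel, thin_cell_center
```

The carriage is hard against its stop: it is steady at y −3.5 with 22 N, and the cells are seen at y ≈ −150 and −90, centred under the ram at −121. Now back off, rise and go over the palm knob.

```bash
python3 -m crank '[{"linear":[0.012,0,0],"rot":[-0.008,-0.025,0.013],"jaw":1},{"linear":[0.012,0,-0.01],"rot":[0,0,0],"jaw":1},{"linear":[0,0,-0.05],"rot":[0,0,0],"jaw":1},{"linear":[0,0,-0.055],"rot":[0,0,0],"jaw":1},{"linear":[0,0,-0.055],"rot":[0,0,0],"jaw":1},{"linear":[0,0,-0.05],"rot":[0,0,0],"jaw":1},{"linear":[0,0,0],"rot":[0,0,0],"jaw":1},{"linear":[0,0,0],"rot":[0,0,0],"jaw":1}]' 20
python3 - <<'E'
from h import *
st([518,-121,290])
for n in("scene","side"):
    c=capture(n); 
    for q in("cell_a_center","carriage_grip","knob_top"): find(q,n,c)
E
```

```text
time_s: 33.72
position: [502.2, 17.5, 305.4]
orientation: [0.672, 0.741, 0.001, 0.002]
ft_force: [0.1, 0.8, -0.5]
width: 0.5
t 33.73 p [502.2  17.5 305.4] yaw(y axis deg) 5.56 zt [ 0.005 -0.001 -1.   ] F [ 0.1  0.8 -0.5] w 0.5 q7 -0.0
tool shift to target [-139.3    2.2   15.6]
scene cell_a_center 0.66 [ 525. -150.   60.] [245. 205.]
scene cell_a_center 0.49 [ 517. -123.  248.] [249. 167.]
scene cell_a_center 0.37 [ 517. -146.   66.] [247. 203.]
scene cell_a_center 0.33 [510. -98.  63.] [257. 213.]
scene carriage_grip 0.59 [505. -22.  76.] [272. 226.]
scene carriage_grip 0.59 [ 518. -124.  247.] [249. 167.]
scene carriage_grip 0.33 [545. 260.  32.] [317. 311.]
scene carriage_grip 0.15 [552. 436.  -0.] [355. 370.]
scene knob_top 0.61 [ 522. -121.  246.] [248. 168.]
side cell_a_center 0.38 [ 517. -146.   67.] [301. 264.]
side carriage_grip 0.63 [508. -23.  81.] [275. 242.]
side carriage_grip 0.27 [ 519. -146.   68.] [301. 264.]
side knob_top 0.79 [ 518. -120.  253.] [298. 222.]
```

```bash
python3 -m crank '[{"linear":[-0.047,0.001,0],"rot":[0.005,0.001,0],"jaw":1},{"linear":[-0.047,0.001,0],"rot":[0,0,0],"jaw":1},{"linear":[-0.044,0,0],"rot":[0,0,0],"jaw":1},{"linear":[0,0,0],"rot":[0,0,0],"jaw":1},{"linear":[0,0,0.02],"rot":[0,0,0],"jaw":1},{"linear":[0,0,0],"rot":[0,0,0],"jaw":1}]' 20
python3 - <<'E'
from h import *
st([518,-121,262])
E
```

```text
time_s: 34.88
position: [518.3, -120.7, 282.9]
orientation: [0.67, 0.742, -0.002, -0.001]
ft_force: [-0.6, 0.9, 1.2]
width: 0.3
t 34.88 p [ 518.3 -120.7  282.9] yaw(y axis deg) 5.82 zt [-0.004 -0.002 -1.   ] F [-0.6  0.9  1.2] w 0.3 q7 0.34
tool shift to target [-0.2 -0.2 20.9]
```

```bash
python3 -m crank '[{"linear":[0,0,0.012],"rot":[-0.004,0.002,0],"jaw":1},{"linear":[0,0,0.008],"rot":[0,0,0],"jaw":1},{"linear":[0,0,0.004],"rot":[0,0,0],"jaw":1},{"linear":[0,0,0.003],"rot":[0,0,0],"jaw":1}]' 20
python3 -m crank '[{"linear":[0,0,0.003],"rot":[0,0,0],"jaw":1}]'
python3 -m crank '[{"linear":[0,0,0.003],"rot":[0,0,0],"jaw":1}]'
python3 -m crank '[{"linear":[0,0,0.003],"rot":[0,0,0],"jaw":1}]'
python3 -m crank '[{"linear":[0,0,0.003],"rot":[0,0,0],"jaw":1}]'
```

```text
time_s: 35.38
position: [519.1, -118.7, 255.2]
orientation: [0.669, 0.743, 0.001, -0.0]
ft_force: [-0.9, 0.2, 0.1]
width: 0.4
time_s: 35.5
position: [519.2, -118.6, 252.2]
orientation: [0.669, 0.743, 0.001, 0.0]
ft_force: [-0.2, -0.9, 0.2]
width: 0.4
time_s: 35.62
position: [519.3, -118.7, 249.4]
orientation: [0.669, 0.743, 0.001, 0.0]
ft_force: [-1.7, 1.5, 5.7]
width: 0.1
time_s: 35.75
position: [519.3, -118.7, 246.7]
orientation: [0.669, 0.743, 0.001, -0.0]
ft_force: [-2.2, 0.6, 6.2]
width: 0.6
time_s: 35.88
position: [519.3, -118.7, 244.1]
orientation: [0.669, 0.743, 0.002, -0.0]
ft_force: [-2.6, -0.2, 5.5]
width: 0.5
```

```bash
python3 -m crank '[{"linear":[0,0,0.003],"rot":[0,0,0],"jaw":1},{"linear":[0,0,0.003],"rot":[0,0,0],"jaw":1},{"linear":[0,0,0.003],"rot":[0,0,0],"jaw":1},{"linear":[0,0,0.003],"rot":[0,0,0],"jaw":1}]' 20
python3 -m crank '[{"linear":[0,0,0.003],"rot":[0.002,0,0],"jaw":1}]'
python3 -m crank '[{"linear":[0,0,0.003],"rot":[0,0,0],"jaw":1}]'
```

```text
time_s: 36.38
position: [519.4, -118.7, 234.5]
orientation: [0.669, 0.743, 0.003, -0.001]
ft_force: [-3.8, 1.2, 10.4]
width: 1.0
time_s: 36.5
position: [519.4, -118.7, 232.6]
orientation: [0.669, 0.743, 0.002, -0.001]
ft_force: [-5.5, 1.3, 12.1]
width: 0.3
time_s: 36.62
position: [519.4, -118.7, 230.7]
orientation: [0.67, 0.743, 0.003, -0.002]
ft_force: [-5.6, 1.5, 13.6]
width: 0.5
```

```bash
python3 -m crank '[{"linear":[0,0,0.003],"rot":[0,0,0],"jaw":1}]' 20
python3 -m crank '[{"linear":[0,0,0.0025],"rot":[0,0,0],"jaw":1}]'
python3 -m crank '[{"linear":[0,0,0.0015],"rot":[0,0,0],"jaw":1},{"linear":[0,0,0.0015],"rot":[0,0,0],"jaw":1}]'
python3 - <<'E'
from h import *
for n in("scene","side","scene","side"):
    c=capture(n); st()
E
```

```text
time_s: 36.75
position: [519.4, -118.7, 229.0]
orientation: [0.67, 0.743, 0.003, -0.002]
ft_force: [-5.6, 1.6, 14.9]
width: 0.8
time_s: 36.88
position: [519.4, -118.7, 228.0]
orientation: [0.67, 0.743, 0.004, -0.002]
ft_force: [-6.0, 2.1, 15.1]
width: 0.8
time_s: 37.12
position: [519.4, -118.7, 228.0]
orientation: [0.67, 0.742, 0.005, -0.003]
ft_force: [-6.0, 2.8, 15.7]
width: 0.4
t 37.17 p [ 519.4 -118.7  228.1] yaw(y axis deg) 5.89 zt [ 0.003  0.011 -1.   ] F [-7.1  3.  15.1] w 0.4 q7 0.39
t 37.23 p [ 519.4 -118.7  228. ] yaw(y axis deg) 5.89 zt [ 0.003  0.011 -1.   ] F [-6.6  2.  14.7] w 0.4 q7 0.39
t 37.27 p [ 519.4 -118.7  228. ] yaw(y axis deg) 5.89 zt [ 0.003  0.011 -1.   ] F [-7.3  1.2 15.4] w 0.6 q7 0.39
t 37.33 p [ 519.4 -118.7  228. ] yaw(y axis deg) 5.89 zt [ 0.003  0.011 -1.   ] F [-6.6  2.1 15.4] w 0.7 q7 0.39
```

Steady at 228.0, which is 22 mm down from the 250 contact. The 15 N matches the spec with both pins bearing. I'll hold briefly, check the cells, then hand in.

```bash
python3 -m crank '[{"linear":[0,0,0.0015],"rot":[0,0,0],"jaw":1},{"linear":[0,0,0.0015],"rot":[0,0,0],"jaw":1},{"linear":[0,0,0.0015],"rot":[0,0,0],"jaw":1}]' 20
python3 - <<'E'
from h import *
for n in("scene","side","scene","side","scene","side"): c=capture(n)
c=capture("scene"); find("cell_a_center","scene",c); find("carriage_grip","scene",c); find("thin_cell_center","scene",c)
st(); s=state(); print(np.abs(s["qd"]).max())
if 225.5<s["position"][2]<230.5 and s["ft_force"][2]>11: print(sign_off())
E
```

```text
time_s: 37.7
position: [519.4, -118.7, 228.2]
orientation: [0.67, 0.742, 0.007, -0.003]
ft_force: [-6.0, 1.8, 14.2]
width: 0.5
scene cell_a_center 0.36 [ 518. -148.   64.] [247. 203.]
scene carriage_grip 0.74 [508. -22.  80.] [272. 226.]
scene thin_cell_center 0.71 [553. 434.   1.] [354. 370.]
scene thin_cell_center 0.65 [609.  63.   1.] [259. 276.]
scene thin_cell_center 0.51 [547. 261.  32.] [316. 312.]
t 38.2 p [ 519.4 -118.7  228.2] yaw(y axis deg) 5.85 zt [ 0.004  0.014 -1.   ] F [-7.4  2.1 14.9] w 0.6 q7 0.39
0.0017510093545394134
the job is handed in; nothing more can be done
None
```

I put both thick blue cells in their pockets, pocket 1 first and then pocket 2. I then slid the carriage home and pressed the palm knob about 22 mm down. I handed the job in at about 38 s, still holding the knob; `sign_off()` gave no verdict.

**Last checks**
- **Knob:** the fingers met it at about z 250 and held it at 228.2 with a steady 15 N. That is the force you gave for 22 mm with both contacts bearing. I did not check the groove, or each pin separately, in a picture.
- **Carriage:** it stayed put against its stop under a 22 N push, and after that push the cells showed at y ≈ −150 and −90, centred under the ram.
- **Thin cell:** it still showed at its starting place, (547, 261).
- **Other bench items:** I did not measure these again.

**What disagreed**
- **Heights:** I measured the carriage and seated cells about 13 mm higher than the listed bench heights (cell tops at 95.6 instead of 82.5). Because of this I first thought the first cell had jammed. I regripped it and pressed it with up to about 75 N before working this out. The second cell stopped at the same floor height, and the 15 mm at which the pins should meet the cells fits it too.
- **Final detection:** in the last scene picture the network reported only the pocket 1 cell. My evidence for the pocket 2 cell is earlier: both looked the same height in both fixed cameras before the slide.

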